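Snug the drying-chamber lid in star order

ROBOT

A 7-joint arm with a two-finger parallel gripper is mounted at the origin on the work surface. World frame = base frame: x ahead of the robot, y to its left, z up, the work surface at z = 0. Lengths are in m, angles in rad, forces in N, time in s.
With the tool pointing down it reaches from about 0.425 to 0.875 m from the base axis. Payload 4.7 kg.
Tool frame: the origin (TCP) lies on the centre line of the jaws, within the pads' length; the fingertips stand ahead of it and the grasp point (between the pads) lies 8 mm behind it (ctrl.finger_overhang is the x of the fingertips in the tool frame, in m); x points along the fingers, z is the direction in which the jaws open and shut, and the axes are right-handed (so a half turn about x gives the same grasp; the last joint's range is limited). The gripper opens to 87 mm and grips with 3 to 60 N. Pads are 19 mm wide; open, the fingers measure 117 mm over their backs; the gripper's body (75 mm by 190 mm) begins 51 mm behind the grasp point.
Start: joints at [-1.296, 0.321, -0.07, 1.45, 0.023, 1.371, -0.057], TCP at [0.168, 0.628, 0.234] pointing down, gripper open.
Joint ranges: [-2.86, 2.86], [-0.3, 2.09], [-1.38, 1.24], [0.06, 2.45], [-1.56, 4.7], [0.09, 2.05], [-2.69, 2.69]. Speed limits (rad/s): [2.57, 2.57, 3.14, 3.14, 3.14, 3.14, 3.14].

INTERFACE

Orientations are given as a rotation vector (axis times angle).
In Python, from bench import readout, viewer, job, nets, ctrl gives the robot as it stands.
- The arm moves only by the shell command python3 -m creep 'ROWS' [FORCE]. ROWS is JSON, a list of rows, each an object with "linear": the shift along the tool's x, y, z in m, a list of three; "twist": the turn, a rotation vector about the tool's x, y, z in degrees, a list of three; "fingers": the gripper's target within -1 to 1 (shut at 1, half-way at 0, fully open at -1). A call has 1 to 8 rows; each row is the pose to reach, as a shift and turn from the pose commanded when the call began, along the tool's axes at that moment; what a row does not reach only later rows make up. A row lasts 1/12 s, in which the tool goes at most 41.7 mm and 7.16 degrees, less where a joint would pass 70% of its speed; a pose out of reach is approached as far as the arm can. A call with a gripper value outside its range is refused whole. The fingers move at their own pace and stop on an object; FORCE is the grip in N (left out, the last holds). Time passes only in rows, so rows that repeat a pose let the fingers close. It gives the time, the measured TCP pose, the force and the opening at its end, in the units of the state.
- readout.get_state(): the state, without advancing time (a new reading comes with each control period).
- viewer.get_image(name): name is "side" or "top" or "wrist"; returns (picture, depth): 384x512x3 uint8, red, green, blue; 384x512 float32, m along the optical axis (not along the pixel's ray), 0 where there is no reading.
- viewer.camera_params(name): a dict with "K" (3x3 intrinsics, pixels), "cam_to_world" (4x4, takes a point from camera to world coordinates). Camera axes: x right, y down, z forward; pixel columns grow to the right and rows downward; lengths in m; the calibration is good to about 2 mm. The wrist camera is an equidistant fisheye: a pixel r from the principal point sees the ray r / f radians off the axis. A picture is of the moment at which its call begins: read the wrist's pose just before it. camera_params takes no time and is no camera call; for the wrist camera it gives the pose at the moment of the call.
- job.close_job(): hands the job in, once; it reports no verdict.
Trained networks look in the newest picture that a camera, given by its name, has taken for a name from the list of things; names that differ only in an ending like _2 or _b are one class to them, and where a whole thing is asked for, a point or a joint stands for the part that bears it (a point fixed in the world has none). Each returns a list of dicts, best first, with "conf" (0 to 1); they miss things now and then, are a little off and sometimes report something else, mostly with a low value. They report only what shows in the picture. A call takes as long as a camera call.
- nets.boxes_of(camera, label): "centre" ([x, y, z] in m, in world coordinates, good to about 4 mm: the middle of the surface that is visible of it).
- nets.place_of(camera, label): "centre" ([x, y, z] in m, in world coordinates, good to about 4 mm: a listed point, or the origin of a listed thing).
The state is a dict: "time": time; "joint_positions": joint angles; "qd": joint speeds; "joint_torque": joint torques, N m; "position": TCP position; "tool_rot": TCP orientation; "ft_force": force on the tool from outside, world axes, zero at the start; "torque": the same for the moment, N m; "grip_width": opening from 0.0 (shut) to 1.0 (fully open).
Only numpy, scipy, OpenCV 4.12 (cv2) and the standard library are available. Lean on these libraries where they do the work, as an engineer would, in place of code of your own. Each camera call takes 0.05 s, during which the arm holds its last target.

TASK

Close the drying chamber evenly: swing its four orange clamp levers clockwise in star order (one corner, then the diagonally opposite one, then the other two), first nipping all four to about 0.9 N m so that the lid goes down, then round again in star order to about 1.2 N m, never beyond 1.35. The lid must end flush on the rim all round and the levers released; leave everything else on the counter alone.

Things in the scene. Friction and masses are not known exactly. Their poses are not given: they have to be found in the camera images.
- chamber: Bench drying chamber, fixed: aluminium box 236 x 236 mm, 304 mm in x over the dark clamp posts at its corners; origin under its centre at counter height, +z up. Rim at 60 mm. The four vertical clamp axes are at (+-100, +-100) mm in this frame; clamp arms top out at 104 mm. Corners going round: a, b, c, d; a is diagonal to c, b to d. Levers swing over the lid.
- lid: Loose steel-framed lid with clear window, 228 x 228 x 12 mm, about 0.9 kg, on the springy gasket under the clamp feet, held sideways by lips with 1.5 mm play. Origin: centre of its underside, 63 mm up at the start (3 mm proud of the rim), 60 mm when flush on the rim. A corner needs about 8 to 11 N from its clamp to come down onto the rim.
- pin_a (a point): Orange crank pin of clamp lever a, robot-side left (chamber -x, +y) corner: upright, 14 mm thick, 118 to 153 mm above the counter; this point on its centre line, 138 up. It stands 60 mm from the clamp's vertical axis on a 14 mm wide arm (108 to 118 mm up); local x points out from that axis. Tightens clockwise from above, height constant; stays where left. 0.9 N m is 15 N at the pin, 1.2 is 20 N, while moving; a stopped push reads some 2 N less.
- pin_b (a point): Orange crank pin of clamp lever b, far left (+x, +y) corner: upright, 14 mm thick, 118 to 153 mm above the counter; this point on its centre line, 138 up. It stands 60 mm from the clamp's vertical axis on a 14 mm wide arm (108 to 118 mm up); local x points out from that axis. Tightens clockwise from above, height constant; stays where left. 0.9 N m is 15 N at the pin, 1.2 is 20 N, while moving; a stopped push reads some 2 N less.
- pin_c (a point): Orange crank pin of clamp lever c, far right (+x, -y) corner: upright, 14 mm thick, 118 to 153 mm above the counter; this point on its centre line, 138 up. It stands 60 mm from the clamp's vertical axis on a 14 mm wide arm (108 to 118 mm up); local x points out from that axis. Tightens clockwise from above, height constant; stays where left. 0.9 N m is 15 N at the pin, 1.2 is 20 N, while moving; a stopped push reads some 2 N less.
- pin_d (a point): Orange crank pin of clamp lever d, robot-side right (-x, -y) corner: upright, 14 mm thick, 118 to 153 mm above the counter; this point on its centre line, 138 up. It stands 60 mm from the clamp's vertical axis on a 14 mm wide arm (108 to 118 mm up); local x points out from that axis. Tightens clockwise from above, height constant; stays where left. 0.9 N m is 15 N at the pin, 1.2 is 20 N, while moving; a stopped push reads some 2 N less.
- screw_a: Screw of lever a; origin on the clamp axis, about 95 mm up; sinks 12 mm per rad clockwise. With the lever 0.55 rad anticlockwise of the direction to the chamber's centre (starts within 0.1 of that) its black foot is an unmeasured 2.2 to 4.2 mm above the lid. Turning torque: 0.70 N m friction + 0.012 per N of foot load; with the corner down, 84 N more load per rad. Total turn 0.7 to 1.4 rad.
- screw_b: Screw of lever b; origin on the clamp axis, about 95 mm up; sinks 12 mm per rad clockwise. With the lever 0.55 rad anticlockwise of the direction to the chamber's centre (starts within 0.1 of that) its black foot is an unmeasured 2.2 to 4.2 mm above the lid. Turning torque: 0.70 N m friction + 0.012 per N of foot load; with the corner down, 84 N more load per rad. Total turn 0.7 to 1.4 rad.
- screw_c: Screw of lever c; origin on the clamp axis, about 95 mm up; sinks 12 mm per rad clockwise. With the lever 0.55 rad anticlockwise of the direction to the chamber's centre (starts within 0.1 of that) its black foot is an unmeasured 2.2 to 4.2 mm above the lid. Turning torque: 0.70 N m friction + 0.012 per N of foot load; with the corner down, 84 N more load per rad. Total turn 0.7 to 1.4 rad.
- screw_d: Screw of lever d; origin on the clamp axis, about 95 mm up; sinks 12 mm per rad clockwise. With the lever 0.55 rad anticlockwise of the direction to the chamber's centre (starts within 0.1 of that) its black foot is an unmeasured 2.2 to 4.2 mm above the lid. Turning torque: 0.70 N m friction + 0.012 per N of foot load; with the corner down, 84 N more load per rad. Total turn 0.7 to 1.4 rad.
- spare_lever: Bystander, leave alone: spare orange clamp lever, 80 mm long, 45 mm high, by the chamber. Origin at its underside's centre (tools: at the tool, on the counter).
- spare_seal: Bystander, leave alone: spare black rubber ring, 60 mm across, 8 mm high. Origin at its underside's centre (tools: at the tool, on the counter).
- jar: Bystander, leave alone: amber jar with steel cap, 72 mm across, 110 mm high. Origin at its underside's centre (tools: at the tool, on the counter).
- bowl: Bystander, leave alone: steel bowl, 130 mm across, 55 mm high. Origin at its underside's centre (tools: at the tool, on the counter).
- spatula: Bystander, leave alone: spatula lying on the counter. Origin at its underside's centre (tools: at the tool, on the counter).
- driver: Bystander, leave alone: screwdriver lying on the counter. Origin at its underside's centre (tools: at the tool, on the counter).
- cup: Bystander, leave alone: green cup, 76 mm across, 90 mm high. Origin at its underside's centre (tools: at the tool, on the counter).

How it is judged:
On the way, in this order (a step that is already met when the one before it is completed fails the run):
1. all four clamps are nipped: each foot presses on the lid with more than 5 N (contact force between each of screw_a, screw_b, screw_c, screw_d and lid above 5 N), for 0.2 s.
2. all four clamps are fully snug: each foot presses on the lid with more than 28 N (contact force between each of screw_a, screw_b, screw_c, screw_d and lid above 28 N), for 0.2 s.
At the end, for the whole second after the job is handed in: Each of the four feet presses on the lid with 28 to 56 N (lever torque about 1.04 to 1.37 N m), the lid lies on the rim (its underside no more than 61.5 mm above the chamber's foot), within 0.012 rad of level, and at rest (all of step 2 and contact force between each of screw_a, screw_b, screw_c, screw_d and lid below 56 N and z of lid in the frame of chamber below 0.0615 m and angle between lid's own z axis and vertical below 0.012 rad and linear speed of lid below 0.01 m/s); the robot touches nothing.
It fails at once if the fingers press on the lid with more than 15 N (contact force between the fingers and lid above 15 N).
It fails at once if a clamp is overtightened: its foot presses on the lid with more than 56 N (1.37 N m) (contact force between any of screw_a, screw_b, screw_c, screw_d and lid above 56 N).
It fails at once if a clamp is pulled up hard (over 32 N) while another is still loose (under 4 N) ((contact force between screw_a and lid above 32 N and contact force between any of screw_b, screw_c, screw_d and lid below 4 N) or (contact force between screw_b and lid above 32 N and contact force between any of screw_a, screw_c, screw_d and lid below 4 N) or (contact force between screw_c and lid above 32 N and contact force between any of screw_a, screw_b, screw_d and lid below 4 N) or (contact force between screw_d and lid above 32 N and contact force between any of screw_a, screw_b, screw_c and lid below 4 N)).
It fails at once if not in star order: two neighbouring clamps are nipped (over 5 N) while both others are off the lid (under 1 N), or two neighbours are fully snug (over 32 N) while both others are not (under 24 N) ((contact force between each of screw_a, screw_b and lid above 5 N and contact force between each of screw_c, screw_d and lid below 1 N) or (contact force between each of screw_b, screw_c and lid above 5 N and contact force between each of screw_d, screw_a and lid below 1 N) or (contact force between each of screw_c, screw_d and lid above 5 N and contact force between each of screw_a, screw_b and lid below 1 N) or (contact force between each of screw_d, screw_a and lid above 5 N and contact force between each of screw_b, screw_c and lid below 1 N) or (contact force between each of screw_a, screw_b and lid above 32 N and contact force between each of screw_c, screw_d and lid below 24 N) or (contact force between each of screw_b, screw_c and lid above 32 N and contact force between each of screw_d, screw_a and lid below 24 N) or (contact force between each of screw_c, screw_d and lid above 32 N and contact force between each of screw_a, screw_b and lid below 24 N) or (contact force between each of screw_d, screw_a and lid above 32 N and contact force between each of screw_b, screw_c and lid below 24 N)).
It fails at once if a bystander is moved by more than 30 mm (distance of any of spare_lever, spare_seal, jar, bowl, spatula, driver, cup from where it was at the start of the episode above 0.03 m).
It also fails if it takes over 72 s, if anything falls off the work surface, if the arm or the gripper's body presses on something with over 40 N, if the wrist force passes 120 N, or if a joint passes its speed limit or range.

## Working session

There is one attempt and no reset: what is moved stays moved. The work goes in short steps, Python scripts to look and compute and a shell command to move; the robot and the scene stay as the last step left them, time stands still between calls to the robot, and variables do not carry over. Pictures are saved under pics/ and viewed, and the job is handed in when it is done.

```bash
mkdir -p pics; ls; python3 - <<'E'
from bench import readout, viewer, ctrl, nets
import cv2
print(readout.get_state()); print(ctrl.finger_overhang)
for n in ("top","side"):
    im,d=viewer.get_image(n); cv2.imwrite(f"pics/{n}0.png",im[:,:,::-1])
    for l in ("pin_a","chamber","lid","jar","cup","bowl","spare_lever"):
        print(n,l,[(round(r["conf"],2),[round(float(v),3) for v in r["centre"]]) for r in nets.place_of(n,l)][:5])
E
```

```text
pics
{'time': 0.0, 'joint_positions': array([-1.29590739,  0.32179974, -0.07010065,  1.45171083,  0.02261329,
        1.37077317, -0.05692339]), 'qd': array([-7.28253577e-05, -8.37931317e-04,  2.27145933e-05,  8.60617563e-04,
        1.14097145e-03, -1.11724672e-04,  1.31695319e-03]), 'joint_torque': array([ 4.21232135e-04, -4.91293359e+01, -4.03496716e-01, -3.12527204e+01,
       -6.38796366e-02,  4.40497440e-02,  1.79997264e-04]), 'position': array([0.16750061, 0.62748709, 0.23245873]), 'tool_rot': array([-1.01623843,  1.32282108,  1.01416692]), 'ft_force': array([0.85659379, 1.42478668, 0.60834269]), 'torque': array([-0.03935576, -0.00316748,  0.03589958]), 'grip_width': 1.0013638366499578}
0.011
top pin_a [(0.71, [0.579, -0.075, 0.135]), (0.61, [0.545, 0.114, 0.136]), (0.6, [0.665, 0.035, 0.138]), (0.5, [0.47, 0.002, 0.138])]
top chamber []
top lid [(0.56, [0.567, 0.021, 0.06])]
top jar [(0.62, [0.626, 0.439, 0.002])]
top cup [(0.58, [0.671, -0.378, 0.003]), (0.28, [0.662, 0.036, 0.138])]
top bowl [(0.66, [0.599, -0.49, 0.0])]
top spare_lever [(0.66, [0.519, -0.141, -0.001])]
side pin_a [(0.58, [0.579, -0.077, 0.14]), (0.56, [0.547, 0.113, 0.134]), (0.44, [0.661, 0.034, 0.139])]
side chamber [(0.76, [0.564, 0.021, -0.0])]
side lid [(0.83, [0.562, 0.017, 0.061])]
side jar [(0.61, [0.631, 0.443, 0.001])]
side cup []
side bowl []
side spare_lever [(0.43, [0.52, -0.142, 0.001])]
```

View pics/top0.png

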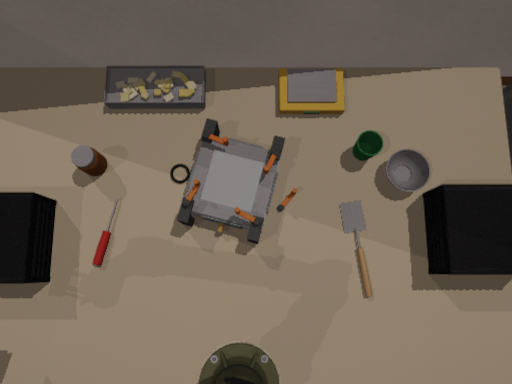

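View pics/side0.png

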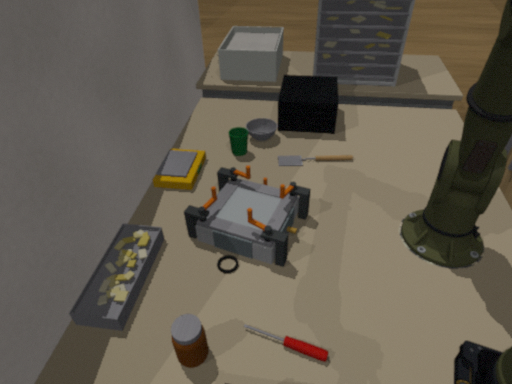

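The top picture shows the chamber turned about -14° around pixel (232,182). The orange levers sit at about (193,193) a, (219,140) b, (270,163) c and (246,215) d, and the spare lever at (287,200) lies beside the chamber. The side view agrees. Next I'll fit the chamber pose and lever angles.

```bash
cat > h.py <<'E'
import numpy as np
from scipy.spatial.transform import Rotation as R
from scipy.optimize import least_squares
COR=np.array([[-.1,.1],[.1,.1],[.1,-.1],[-.1,-.1]])
def model(p):
    c,th=p[:2],p[2]; M=np.array([[np.cos(th),-np.sin(th)],[np.sin(th),np.cos(th)]])
    ax=c+COR@M.T; d=c-ax; base=np.arctan2(d[:,1],d[:,0]); ang=base+p[3:7]
    return ax,ang,ax+.06*np.c_[np.cos(ang),np.sin(ang)]
E
python3 - <<'E'
from h import *
from bench import readout,viewer,nets
obs=[[],[],[],[]]; 
guess=np.array([[.546,.113],[.664,.035],[.579,-.075],[.47,.002]])
for k in range(4):
  for n in ("top","side"):
    viewer.get_image(n)
    for r in nets.place_of(n,"pin_a"):
        c=np.array(r["centre"]); d=np.linalg.norm(guess-c[:2],axis=1)
        if d.min()<.015 and abs(c[2]-.138)<.012: obs[d.argmin()].append(c)
m=np.array([np.mean(o,0) for o in obs]); print([len(o) for o in obs]); print(m.round(4)); print([np.std(o,0).round(4) for o in obs])
ls=least_squares(lambda p:np.r_[(model(p)[2]-m[:,:2]).ravel()/.002,(p[3:]-.55)/.06],[.565,.02,-.25,.55,.55,.55,.55])
print(ls.x.round(4),ls.cost); ax,ang,pin=model(ls.x); print("ax",ax.round(4)," ang",ang.round(3)," pin",pin.round(4))
np.save("fit.npy",ls.x)
s=readout.get_state(); print(s["time"]); M=R.from_rotvec(s["tool_rot"]).as_matrix(); print(M.round(3)); print("z yaw",np.arctan2(M[1,2],M[0,2]),"az",np.arctan2(s["position"][1],s["position"][0]))
# tool yaws needed: z=t cw: ang-pi/2
print("zyaw needed",(ang-np.pi/2).round(2))
E
```

```text
[8, 8, 8, 8]
[[ 0.5453  0.1134  0.1356]
 [ 0.6624  0.0356  0.1397]
 [ 0.5808 -0.0785  0.1372]
 [ 0.4702  0.0057  0.1398]]
[array([0.0023, 0.0016, 0.0011]), array([0.0019, 0.0019, 0.0021]), array([0.002 , 0.0012, 0.0019]), array([0.001 , 0.0014, 0.0015])]
[ 0.565   0.0205 -0.2727  0.521   0.5988  0.6125  0.5708] 2.2872835111207377
ax [[ 0.4956  0.1437]
 [ 0.6882  0.0898]
 [ 0.6343 -0.1028]
 [ 0.4417 -0.0489]]  ang [-0.537 -2.03   2.696  1.083]  pin [[ 0.5471  0.113 ]
 [ 0.6616  0.036 ]
 [ 0.5802 -0.0769]
 [ 0.4698  0.0041]]
1.6
[[ 0.    -0.966  0.258]
 [ 0.     0.258  0.966]
 [-1.    -0.     0.   ]]
z yaw 1.310023501007224 az 1.3099322958414226
zyaw needed [-2.11 -3.6   1.13 -0.49]
```

```bash
cat >> h.py <<'E'
SG=[-1,-1,1,1]  # tool z = SG * clockwise tangent
def zyaw(i,ang): return ang-SG[i]*np.pi/2
def rel(pos,yaw):
    from bench import readout
    s=readout.get_state(); M=R.from_rotvec(s["tool_rot"]).as_matrix()
    z=np.array([np.cos(yaw),np.sin(yaw),0]); x=np.array([0,0,-1.]); G=np.c_[x,np.cross(z,x),z]
    tw=np.degrees(R.from_matrix(M.T@G).as_rotvec())
    print("t",round(s["time"],2),"linear",(M.T@(np.array(pos)-s["position"])).round(4),"twist",tw.round(2),"F",s["ft_force"].round(2),"w",round(s["grip_width"],3))
def st(i):
    "state about lever i"
    from bench import readout
    p=np.load("fit.npy"); ax,ang,pin=model(p); s=readout.get_state(); M=R.from_rotvec(s["tool_rot"]).as_matrix()
    v=s["position"][:2]-ax[i]; a=np.arctan2(v[1],v[0]); r=v/np.linalg.norm(v); t=np.array([r[1],-r[0]])
    turn=(ang[i]-a+np.pi)%(2*np.pi)-np.pi
    print("t",round(s["time"],2),"rad",np.linalg.norm(v).round(4),"turn",turn.round(3),"z",s["position"][2].round(4),"Ftan(push)",-(s["ft_force"][:2]@t).round(2),"Frad",(s["ft_force"][:2]@r).round(2),"Fz",s["ft_force"][2].round(2),"w",round(s["grip_width"],3),"yawerr",round(float((np.arctan2(M[1,2],M[0,2])-zyaw(i,a)+np.pi)%(2*np.pi)-np.pi),3))
def go(i,z):
    p=np.load("fit.npy"); ax,ang,pin=model(p); rel([*pin[i],z],zyaw(i,ang[i]))
E
python3 -c "
from h import *
go(0,.2)"
```

```text
t 1.6 linear [ 0.0336 -0.4995 -0.3998] twist [1.583e+01 1.000e-02 0.000e+00] F [-0.18  0.66  0.28] w 1.004
```

```bash
python3 -m creep '[{"linear":[0,-0.25,-0.2],"twist":[8,0,0],"fingers":-1},{"linear":[0,-0.25,-0.2],"twist":[8,0,0],"fingers":-1},{"linear":[0,-0.25,-0.2],"twist":[8,0,0],"fingers":-1},{"linear":[0,-0.25,-0.2],"twist":[8,0,0],"fingers":-1},{"linear":[0,-0.25,-0.2],"twist":[8,0,0],"fingers":-1},{"linear":[0,-0.25,-0.2],"twist":[8,0,0],"fingers":-1},{"linear":[0,-0.25,-0.2],"twist":[8,0,0],"fingers":-1},{"linear":[0,-0.25,-0.2],"twist":[8,0,0],"fingers":-1}]' 40; python3 -c "
from h import *
go(0,.2)"
```

```text
time: 2.27
position: [0.3603, 0.3664, 0.234]
tool_rot: [-0.907, 1.373, 0.905]
ft_force: [0.5, -0.2, -0.1]
grip_width: 1.0
t 2.27 linear [ 0.0343 -0.2714 -0.1595] twist [7.6  0.02 0.08] F [ 0.48 -0.21 -0.14] w 1.0
```

```bash
python3 -m creep '[{"linear":[0.034,-0.271,-0.16],"twist":[7.6,0,0],"fingers":-1},{"linear":[0.034,-0.271,-0.16],"twist":[7.6,0,0],"fingers":-1},{"linear":[0.034,-0.271,-0.16],"twist":[7.6,0,0],"fingers":-1},{"linear":[0.034,-0.271,-0.16],"twist":[7.6,0,0],"fingers":-1},{"linear":[0.034,-0.271,-0.16],"twist":[7.6,0,0],"fingers":-1},{"linear":[0.034,-0.271,-0.16],"twist":[7.6,0,0],"fingers":-1},{"linear":[0.034,-0.271,-0.16],"twist":[7.6,0,0],"fingers":-1},{"linear":[0.034,-0.271,-0.16],"twist":[7.6,0,0],"fingers":-1}]'; python3 -c "
from h import *
go(0,.14)
from bench import viewer,readout,nets
import cv2
im,d=viewer.get_image('wrist'); cv2.imwrite('pics/w1.png',im[:,:,::-1])
for n in ['wrist']:
  print([(round(r['conf'],2),[round(float(v),4) for v in r['centre']]) for r in nets.place_of(n,'pin_a')])
"
```

```text
time: 2.93
position: [0.5469, 0.1122, 0.1996]
tool_rot: [-0.807, 1.416, 0.803]
ft_force: [-0.0, -0.7, -0.7]
grip_width: 1.0
t 2.93 linear [0.0596 0.0003 0.0009] twist [-0.04 -0.04  0.13] F [-0.03 -0.72 -0.69] w 1.0
[(0.92, [0.4667, 0.0025, 0.1395]), (0.91, [0.5453, 0.1144, 0.1338])]
```

View pics/w1.png

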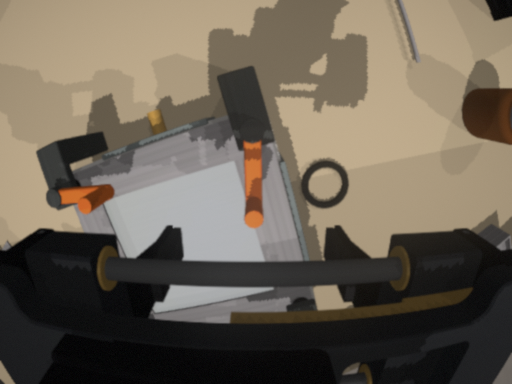

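The wrist view shows pin a at (254,215), midway between the fingertips at about x=175 and x=335. I'll go down and grip it.

```bash
python3 -m creep '[{"linear":[0.03,0,0.001],"twist":[0,0,0],"fingers":-1},{"linear":[0.06,0,0.001],"twist":[0,0,0],"fingers":0},{"linear":[0.06,0,0.001],"twist":[0,0,0],"fingers":1},{"linear":[0.06,0,0.001],"twist":[0,0,0],"fingers":1},{"linear":[0.06,0,0.001],"twist":[0,0,0],"fingers":1},{"linear":[0.06,0,0.001],"twist":[0,0,0],"fingers":1},{"linear":[0.06,0,0.001],"twist":[0,0,0],"fingers":1},{"linear":[0.06,0,0.001],"twist":[0,0,0],"fingers":1}]' 40; python3 -c "
from h import *
st(0)"
```

```text
time: 3.7
position: [0.5461, 0.1186, 0.141]
tool_rot: [-0.808, 1.413, 0.808]
ft_force: [0.5, -0.1, -0.8]
grip_width: 0.558
t 3.7 rad 0.0564 turn -0.076 z 0.141 Ftan(push) 0.13 Frad 0.49 Fz -0.84 w 0.558 yawerr -0.072
```

```bash
python3 -m creep '[{"linear":[0,0,0],"twist":[0,0,0],"fingers":1},{"linear":[0,0,0],"twist":[0,0,0],"fingers":1},{"linear":[0,0,0],"twist":[0,0,0],"fingers":1},{"linear":[0,0,0],"twist":[0,0,0],"fingers":1}]' 40; python3 -c "
from h import *
st(0)"
```

```text
time: 4.03
position: [0.5453, 0.1182, 0.1396]
tool_rot: [-0.808, 1.415, 0.808]
ft_force: [-2.1, -3.0, 1.2]
grip_width: 0.249
t 4.03 rad 0.0559 turn -0.062 z 0.1396 Ftan(push) -3.62 Frad -0.5 Fz 1.21 w 0.249 yawerr -0.058
```

```bash
python3 -m creep '[{"linear":[0,-0.004,0],"twist":[0,0,0],"fingers":1},{"linear":[0,-0.004,0],"twist":[0,0,0],"fingers":1},{"linear":[0,-0.004,0],"twist":[0,0,0],"fingers":1},{"linear":[0,-0.004,0],"twist":[0,0,0],"fingers":1},{"linear":[0,-0.004,0],"twist":[0,0,0],"fingers":1}]' 40; python3 -c "
from h import *
st(0)"
```

```text
time: 4.45
position: [0.5454, 0.1137, 0.1385]
tool_rot: [-0.807, 1.425, 0.809]
ft_force: [-8.6, -4.7, 4.5]
grip_width: 0.15
t 4.45 rad 0.0581 turn 0.005 z 0.1385 Ftan(push) -8.5 Frad -4.93 Fz 4.48 w 0.15 yawerr 0.008
```

```bash
python3 -m creep '[{"linear":[0,0,-0.003],"twist":[2.9,0,0],"fingers":1},{"linear":[0,0.0003,-0.006],"twist":[4,0,0],"fingers":1},{"linear":[0,0.0007,-0.009],"twist":[5,0,0],"fingers":1},{"linear":[0,0.0012,-0.012],"twist":[6,0,0],"fingers":1},{"linear":[0,0.0019,-0.015],"twist":[8,0,0],"fingers":1},{"linear":[0,0.0027,-0.018],"twist":[10,0,0],"fingers":1}]' 40; python3 -c "
from h import *
st(0)"
```

```text
time: 4.95
position: [0.5395, 0.1055, 0.1391]
tool_rot: [-0.673, 1.456, 0.675]
ft_force: [9.4, 7.4, -11.8]
grip_width: 0.148
t 4.95 rad 0.0582 turn 0.178 z 0.1391 Ftan(push) 11.74 Frad 2.22 Fz -11.85 w 0.148 yawerr 0.009
```

```bash
python3 -m creep '[{"linear":[0.002,0,-0.003],"twist":[2.9,0,0],"fingers":1},{"linear":[0.002,0.0003,-0.006],"twist":[5.7,0,0],"fingers":1},{"linear":[0.002,0.0007,-0.009],"twist":[8.6,0,0],"fingers":1}]' 40; python3 -c "
from h import *
st(0)"; python3 -m creep '[{"linear":[0,0,-0.0015],"twist":[1.4,0,0],"fingers":1},{"linear":[0,0,-0.003],"twist":[2.9,0,0],"fingers":1}]' 40; python3 -c "
from h import *
st(0)"
```

```text
time: 5.2
position: [0.5342, 0.0996, 0.1388]
tool_rot: [-0.556, 1.488, 0.559]
ft_force: [7.6, 8.4, -3.1]
grip_width: 0.145
t 5.2 rad 0.0586 turn 0.315 z 0.1388 Ftan(push) 11.23 Frad -1.29 Fz -3.14 w 0.145 yawerr -0.005
time: 5.37
position: [0.5319, 0.0976, 0.1388]
tool_rot: [-0.517, 1.498, 0.521]
ft_force: [7.6, 7.6, -4.0]
grip_width: 0.144
t 5.37 rad 0.0587 turn 0.366 z 0.1388 Ftan(push) 10.64 Frad -1.23 Fz -3.99 w 0.144 yawerr -0.004
```

```bash
python3 -m creep '[{"linear":[0,0,-0.0015],"twist":[1.4,0,0],"fingers":1},{"linear":[0,0,-0.003],"twist":[2.9,0,0],"fingers":1},{"linear":[0,0.0002,-0.0045],"twist":[4.3,0,0],"fingers":1}]' 40; python3 -c "
from h import *
st(0)"; python3 -m creep '[{"linear":[0,0,-0.0015],"twist":[1.4,0,0],"fingers":1},{"linear":[0,0,-0.003],"twist":[2.9,0,0],"fingers":1}]' 40; python3 -c "
from h import *
st(0)"
```

```text
time: 5.62
position: [0.5285, 0.0948, 0.1388]
tool_rot: [-0.459, 1.511, 0.462]
ft_force: [8.4, 7.0, -4.4]
grip_width: 0.153
t 5.62 rad 0.0589 turn 0.441 z 0.1388 Ftan(push) 10.82 Frad -1.12 Fz -4.42 w 0.153 yawerr -0.004
time: 5.78
position: [0.5261, 0.0932, 0.1388]
tool_rot: [-0.42, 1.519, 0.423]
ft_force: [8.8, 7.8, -4.7]
grip_width: 0.15
t 5.78 rad 0.059 turn 0.49 z 0.1388 Ftan(push) 11.52 Frad -2.15 Fz -4.74 w 0.15 yawerr -0.005
```

```bash
sed -i 's/"Fz",s\["ft_force"\]/"Mcw",(s["torque"][2]).round(3),"leverT",(-(s["ft_force"][:2]@t)*.06+s["torque"][2]).round(3),"Fz",s["ft_force"]/' h.py; python3 -c "
from h import *
st(0)
from bench import readout; print(readout.get_state()['torque'])"; python3 -m creep '[{"linear":[0,0,-0.0015],"twist":[1.4,0,0],"fingers":1},{"linear":[0,0,-0.003],"twist":[2.9,0,0],"fingers":1}]' 40; python3 -c "
from h import *
st(0)
from bench import readout; print(readout.get_state()['torque'])"
```

```text
t 5.78 rad 0.059 turn 0.49 z 0.1388 Ftan(push) 11.52 Frad -2.15 Mcw 0.104 leverT 0.795 Fz -4.74 w 0.15 yawerr -0.005
[ 1.51846916 -1.65227206  0.10400742]
time: 5.95
position: [0.5236, 0.0916, 0.1388]
tool_rot: [-0.38, 1.526, 0.384]
ft_force: [9.0, 8.0, -4.3]
grip_width: 0.148
t 5.95 rad 0.0591 turn 0.54 z 0.1388 Ftan(push) 11.7 Frad -2.75 Mcw 0.154 leverT 0.856 Fz -4.3 w 0.148 yawerr -0.006
[ 1.53182011 -1.73037911  0.15362488]
```

```bash
python3 -m creep '[{"linear":[0,0,-0.0015],"twist":[1,0,0],"fingers":1},{"linear":[0,0,-0.0025],"twist":[1.5,0,0],"fingers":1}]' 40; python3 -c "
from h import *
st(0)"; python3 -m creep '[{"linear":[0,0,-0.001],"twist":[0.5,0,0],"fingers":1}]' 40; python3 -c "
from h import *
st(0)"
```

```text
time: 6.12
position: [0.5218, 0.0906, 0.1388]
tool_rot: [-0.359, 1.529, 0.364]
ft_force: [10.7, 8.6, -5.4]
grip_width: 0.147
t 6.12 rad 0.0592 turn 0.575 z 0.1388 Ftan(push) 13.44 Frad -2.98 Mcw 0.039 leverT 0.845 Fz -5.37 w 0.147 yawerr 0.003
time: 6.2
position: [0.5212, 0.0903, 0.1389]
tool_rot: [-0.353, 1.529, 0.357]
ft_force: [10.5, 8.1, -6.9]
grip_width: 0.147
t 6.2 rad 0.0592 turn 0.587 z 0.1389 Ftan(push) 12.96 Frad -2.77 Mcw 0.013 leverT 0.791 Fz -6.92 w 0.147 yawerr 0.007
```

```bash
python3 -m creep '[{"linear":[0,0,-0.0015],"twist":[1,0,0],"fingers":1},{"linear":[0,0,-0.003],"twist":[2,0,0],"fingers":1}]' 40; python3 -c "
from h import *
st(0)"
```

```text
time: 6.37
position: [0.5189, 0.0891, 0.1389]
tool_rot: [-0.325, 1.533, 0.33]
ft_force: [12.2, 8.7, -7.5]
grip_width: 0.148
t 6.37 rad 0.0593 turn 0.631 z 0.1389 Ftan(push) 14.66 Frad -3.16 Mcw 0.002 leverT 0.881 Fz -7.48 w 0.148 yawerr 0.015
```

```bash
python3 -m creep '[{"linear":[0,0,0.004],"twist":[0,0,0],"fingers":1},{"linear":[0,0,0.007],"twist":[0,0,0],"fingers":1},{"linear":[0,0,0.007],"twist":[0,0,0],"fingers":1}]' 40; python3 -c "
from h import *
st(0)"
```

```text
time: 6.62
position: [0.5193, 0.0891, 0.1384]
tool_rot: [-0.326, 1.549, 0.33]
ft_force: [-6.0, 3.4, 8.9]
grip_width: 0.151
t 6.62 rad 0.0595 turn 0.624 z 0.1384 Ftan(push) -4.11 Frad -5.48 Mcw -0.006 leverT -0.253 Fz 8.94 w 0.151 yawerr 0.008
```

```bash
python3 -m creep '[{"linear":[0,0,-0.0015],"twist":[0,0,0],"fingers":0},{"linear":[0,0,-0.0015],"twist":[0,0,0],"fingers":-1},{"linear":[0,0,-0.0015],"twist":[0,0,0],"fingers":-1},{"linear":[0,0,-0.0015],"twist":[0,0,0],"fingers":-1},{"linear":[-0.03,0,-0.0015],"twist":[0,0,0],"fingers":-1},{"linear":[-0.06,0,-0.0015],"twist":[0,0,0],"fingers":-1},{"linear":[-0.06,0,-0.0015],"twist":[0,0,0],"fingers":-1}]' 40; python3 -c "
from h import *
go(2,.2)"
```

```text
time: 7.2
position: [0.5225, 0.0873, 0.2029]
tool_rot: [-0.325, 1.537, 0.326]
ft_force: [1.0, 0.1, 1.1]
grip_width: 0.594
t 7.2 linear [ 0.003  -0.1736 -0.0135] twist [-40.65   0.47   0.24] F [0.98 0.14 1.11] w 0.594
```

```bash
python3 -m creep '[{"linear":[0,-0.174,-0.0135],"twist":[-40.6,0.4,0.2],"fingers":-1},{"linear":[0,-0.174,-0.0135],"twist":[-40.6,0.4,0.2],"fingers":-1},{"linear":[0,-0.174,-0.0135],"twist":[-40.6,0.4,0.2],"fingers":-1},{"linear":[0,-0.174,-0.0135],"twist":[-40.6,0.4,0.2],"fingers":-1},{"linear":[0,-0.174,-0.0135],"twist":[-40.6,0.4,0.2],"fingers":-1},{"linear":[0,-0.174,-0.0135],"twist":[-40.6,0.4,0.2],"fingers":-1},{"linear":[0,-0.174,-0.0135],"twist":[-40.6,0.4,0.2],"fingers":-1},{"linear":[0,-0.174,-0.0135],"twist":[-40.6,0.4,0.2],"fingers":-1}]' 40;  python3 -m creep '[{"linear":[0,0,0],"twist":[0,0,0],"fingers":-1},{"linear":[0,0,0],"twist":[0,0,0],"fingers":-1}]'; python3 -c "
from h import *
from bench import viewer,readout,nets
go(2,.14)
import cv2
im,d=viewer.get_image('wrist'); cv2.imwrite('pics/w2.png',im[:,:,::-1])
for n in ['wrist']:
  print([(round(r['conf'],2),[round(float(v),4) for v in r['centre']]) for r in nets.place_of(n,'pin_a')])
go(2,.14)
"
```

```text
time: 7.87
position: [0.5772, -0.0788, 0.1971]
tool_rot: [-0.874, 1.396, 0.876]
ft_force: [-0.3, 0.7, -0.2]
grip_width: 0.998
time: 8.03
position: [0.5771, -0.0771, 0.1974]
tool_rot: [-0.874, 1.396, 0.877]
ft_force: [-0.8, -0.2, 0.5]
grip_width: 1.0
t 8.03 linear [ 0.0573 -0.003   0.0017] twist [-0.05 -0.3  -0.32] F [-0.81 -0.18  0.52] w 1.0
[(0.74, [0.4677, 0.0022, 0.1412]), (0.73, [0.6639, 0.0332, 0.1373]), (0.72, [0.5201, 0.0895, 0.1362]), (0.67, [0.5779, -0.0743, 0.1392])]
t 8.13 linear [ 0.0575 -0.0031  0.0015] twist [-0.   -0.29 -0.32] F [-0.63  0.08  0.06] w 1.0
```

View pics/w2.png

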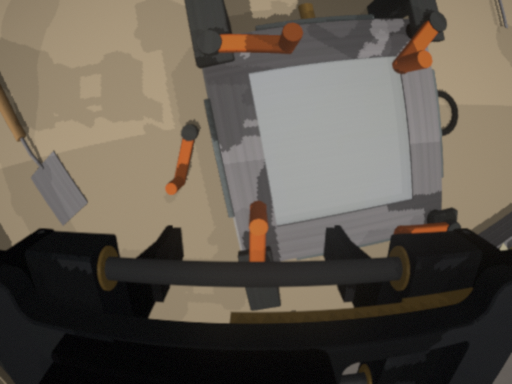

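Pin c is at (258,212), centred between the fingers, and lever a has visibly swung at upper right (415,60). Going down on c.

```bash
python3 -m creep '[{"linear":[0.03,-0.003,0.0015],"twist":[0,-0.3,-0.3],"fingers":0.4},{"linear":[0.0575,-0.003,0.0015],"twist":[0,-0.3,-0.3],"fingers":0.4},{"linear":[0.0575,-0.003,0.0015],"twist":[0,-0.3,-0.3],"fingers":0.8},{"linear":[0.0575,-0.003,0.0015],"twist":[0,-0.3,-0.3],"fingers":1},{"linear":[0.0575,-0.003,0.0015],"twist":[0,-0.3,-0.3],"fingers":1},{"linear":[0.0575,-0.003,0.0015],"twist":[0,-0.3,-0.3],"fingers":1},{"linear":[0.0575,-0.003,0.0015],"twist":[0,-0.3,-0.3],"fingers":1},{"linear":[0.0575,-0.003,0.0015],"twist":[0,-0.3,-0.3],"fingers":1}]' 40; python3 -c "
from h import *
st(2)";python3 -m creep '[{"linear":[0,0,0],"twist":[0,0,0],"fingers":1},{"linear":[0,0,0],"twist":[0,0,0],"fingers":1},{"linear":[0,0,0],"twist":[0,0,0],"fingers":1},{"linear":[0,0,0],"twist":[0,0,0],"fingers":1},{"linear":[0,0,0],"twist":[0,0,0],"fingers":1},{"linear":[0,0,0],"twist":[0,0,0],"fingers":1}]' ; python3 -c "
from h import *
st(2)"
```

```text
time: 8.8
position: [0.5809, -0.0775, 0.1414]
tool_rot: [-0.875, 1.386, 0.874]
ft_force: [0.0, -0.0, 0.2]
grip_width: 0.477
t 8.8 rad 0.0591 turn -0.004 z 0.1414 Ftan(push) 0.03 Frad -0.04 Mcw 0.051 leverT 0.053 Fz 0.24 w 0.477 yawerr -0.004
time: 9.3
position: [0.5811, -0.0754, 0.1402]
tool_rot: [-0.875, 1.385, 0.877]
ft_force: [3.3, 4.6, -1.0]
grip_width: 0.146
t 9.3 rad 0.0599 turn 0.03 z 0.1402 Ftan(push) -5.6 Frad -0.78 Mcw -0.044 leverT -0.381 Fz -0.96 w 0.146 yawerr 0.031
```

```bash
python3 -m creep '[{"linear":[0,0,0.003],"twist":[0,0,0],"fingers":1},{"linear":[0,-0.0003,0.006],"twist":[2,0,0],"fingers":1},{"linear":[0,-0.0007,0.009],"twist":[5,0,0],"fingers":1},{"linear":[0,-0.0012,0.012],"twist":[8,0,0],"fingers":1},{"linear":[0,-0.0019,0.015],"twist":[10,0,0],"fingers":1},{"linear":[0,-0.0027,0.018],"twist":[13,0,0],"fingers":1},{"linear":[0,-0.0036,0.0205],"twist":[16,0,0],"fingers":1}]' 40; python3 -c "
from h import *
st(2)"; python3 -m creep '[{"linear":[0,0,0.003],"twist":[2.9,0,0],"fingers":1},{"linear":[0,-0.0003,0.0055],"twist":[5.3,0,0],"fingers":1}]' 40; python3 -c "
from h import *
st(2)"
```

```text
time: 9.88
position: [0.5891, -0.0632, 0.1401]
tool_rot: [-0.658, 1.477, 0.659]
ft_force: [-9.3, -2.1, 6.8]
grip_width: 0.15
t 9.88 rad 0.0601 turn 0.273 z 0.1401 Ftan(push) 7.69 Frad 5.6 Mcw 0.312 leverT 0.774 Fz 6.79 w 0.15 yawerr -0.011
time: 10.05
position: [0.5928, -0.0592, 0.14]
tool_rot: [-0.586, 1.498, 0.587]
ft_force: [-8.2, -2.4, 6.1]
grip_width: 0.148
t 10.05 rad 0.0602 turn 0.364 z 0.14 Ftan(push) 7.6 Frad 3.98 Mcw 0.26 leverT 0.717 Fz 6.07 w 0.148 yawerr -0.011
```

```bash
python3 -m creep '[{"linear":[0,0,0.003],"twist":[0,0,0],"fingers":1},{"linear":[0,-0.0003,0.006],"twist":[1,0,0],"fingers":1},{"linear":[0,-0.0005,0.008],"twist":[3,0,0],"fingers":1}]' 40; python3 -c "
from h import *
st(2)"; python3 -m creep '[{"linear":[0,0,0.002],"twist":[1.9,0,0],"fingers":1},{"linear":[0,-0.0003,0.004],"twist":[3.8,0,0],"fingers":1}]' 40; python3 -c "
from h import *
st(2)"
```

```text
time: 10.3
position: [0.5972, -0.0551, 0.14]
tool_rot: [-0.545, 1.513, 0.547]
ft_force: [-13.4, -3.4, 9.6]
grip_width: 0.148
t 10.3 rad 0.0604 turn 0.464 z 0.14 Ftan(push) 12.68 Frad 5.6 Mcw 0.054 leverT 0.815 Fz 9.64 w 0.148 yawerr 0.036
time: 10.47
position: [0.6004, -0.0527, 0.14]
tool_rot: [-0.493, 1.526, 0.495]
ft_force: [-13.8, -2.4, 9.7]
grip_width: 0.149
t 10.47 rad 0.0605 turn 0.53 z 0.14 Ftan(push) 12.76 Frad 5.76 Mcw 0.031 leverT 0.797 Fz 9.72 w 0.149 yawerr 0.035
```

```bash
python3 -m creep '[{"linear":[0,0.0005,0.002],"twist":[1.9,0,0],"fingers":1},{"linear":[0,0.0007,0.004],"twist":[3.8,0,0],"fingers":1}]' 40; python3 -c "
from h import *
st(2)"; python3 -m creep '[{"linear":[0,0.0005,0.0015],"twist":[1.4,0,0],"fingers":1},{"linear":[0,0.0007,0.003],"twist":[2.8,0,0],"fingers":1}]' 40; python3 -c "
from h import *
st(2)"
```

```text
time: 10.63
position: [0.6036, -0.0505, 0.14]
tool_rot: [-0.442, 1.537, 0.442]
ft_force: [-11.5, -4.3, 9.6]
grip_width: 0.147
t 10.63 rad 0.0607 turn 0.593 z 0.14 Ftan(push) 12.12 Frad 2.18 Mcw 0.082 leverT 0.809 Fz 9.56 w 0.147 yawerr 0.031
time: 10.8
position: [0.606, -0.0491, 0.14]
tool_rot: [-0.406, 1.544, 0.402]
ft_force: [-11.2, -4.7, 7.9]
grip_width: 0.149
t 10.8 rad 0.0608 turn 0.639 z 0.14 Ftan(push) 12.08 Frad 1.1 Mcw 0.059 leverT 0.784 Fz 7.89 w 0.149 yawerr 0.028
```

```bash
python3 -m creep '[{"linear":[0,0,0.0025],"twist":[2.2,0,0],"fingers":1},{"linear":[0,-0.0003,0.005],"twist":[4.4,0,0],"fingers":1}]' 40; python3 -c "
from h import *
st(2)"; python3 -m creep '[{"linear":[0,0,0.0015],"twist":[1.4,0,0],"fingers":1},{"linear":[0,0,0.003],"twist":[2.8,0,0],"fingers":1}]' 40; python3 -c "
from h import *
st(2)"
```

```text
time: 10.97
position: [0.6101, -0.0469, 0.14]
tool_rot: [-0.345, 1.555, 0.341]
ft_force: [-12.1, -6.2, 9.6]
grip_width: 0.151
t 10.97 rad 0.0609 turn 0.716 z 0.14 Ftan(push) 13.52 Frad -0.87 Mcw 0.004 leverT 0.815 Fz 9.65 w 0.151 yawerr 0.027
time: 11.13
position: [0.6128, -0.0457, 0.1399]
tool_rot: [-0.307, 1.561, 0.303]
ft_force: [-12.4, -5.6, 9.2]
grip_width: 0.146
t 11.13 rad 0.061 turn 0.764 z 0.1399 Ftan(push) 13.61 Frad -0.84 Mcw 0.057 leverT 0.874 Fz 9.19 w 0.146 yawerr 0.028
```

```bash
python3 -m creep '[{"linear":[0,0,-0.003],"twist":[0,0,0],"fingers":1},{"linear":[0,0,-0.0052],"twist":[0,0,0],"fingers":1},{"linear":[0,0,-0.0052],"twist":[0,0,0],"fingers":1}]' 40; python3 -c "
from h import *
st(2)"; python3 -m creep '[{"linear":[0,0,0],"twist":[0,0,0],"fingers":0},{"linear":[0,0,0],"twist":[0,0,0],"fingers":-1},{"linear":[0,0,0],"twist":[0,0,0],"fingers":-1},{"linear":[0,0,0],"twist":[0,0,0],"fingers":-1},{"linear":[-0.03,0,0],"twist":[0,0,0],"fingers":-1},{"linear":[-0.06,0,0],"twist":[0,0,0],"fingers":-1},{"linear":[-0.06,0,0],"twist":[0,0,0],"fingers":-1},{"linear":[-0.06,0,0],"twist":[0,0,0],"fingers":-1}]' 40; python3 -c "
from h import *
go(1,.2)"
```

```text
time: 11.38
position: [0.6128, -0.0458, 0.1402]
tool_rot: [-0.31, 1.549, 0.304]
ft_force: [0.5, -6.0, -0.7]
grip_width: 0.149
t 11.38 rad 0.061 turn 0.763 z 0.1402 Ftan(push) 1.63 Frad -5.75 Mcw 0.01 leverT 0.108 Fz -0.75 w 0.149 yawerr 0.03
time: 12.05
position: [0.6142, -0.042, 0.202]
tool_rot: [-0.309, 1.545, 0.31]
ft_force: [-0.6, -0.8, -0.5]
grip_width: 0.668
t 12.05 linear [0.0023 0.0538 0.0738] twist [48.92  0.21 -0.07] F [-0.55 -0.8  -0.46] w 0.668
```

```bash
python3 -m creep '[{"linear":[0,0.054,0.074],"twist":[49,0,0],"fingers":-1},{"linear":[0,0.054,0.074],"twist":[49,0,0],"fingers":-1},{"linear":[0,0.054,0.074],"twist":[49,0,0],"fingers":-1},{"linear":[0,0.054,0.074],"twist":[49,0,0],"fingers":-1},{"linear":[0,0.054,0.074],"twist":[49,0,0],"fingers":-1},{"linear":[0,0.054,0.074],"twist":[49,0,0],"fingers":-1},{"linear":[0,0.054,0.074],"twist":[49,0,0],"fingers":-1},{"linear":[0,0.054,0.074],"twist":[49,0,0],"fingers":-1}]' 40;  python3 -m creep '[{"linear":[0,0,0],"twist":[0,0,0],"fingers":-1},{"linear":[0,0,0],"twist":[0,0,0],"fingers":-1}]'; python3 -c "
from h import *
from bench import viewer,readout,nets
import cv2
im,d=viewer.get_image('wrist'); cv2.imwrite('pics/w3.png',im[:,:,::-1])
for n in ['wrist']:
  print([(round(r['conf'],2),[round(float(v),4) for v in r['centre']]) for r in nets.place_of(n,'pin_a')])
go(1,.14)
"
```

```text
time: 12.72
position: [0.6597, 0.0364, 0.1984]
tool_rot: [0.363, 1.543, -0.364]
ft_force: [-0.3, -0.2, -1.1]
grip_width: 0.994
time: 12.88
position: [0.6601, 0.0361, 0.1993]
tool_rot: [0.359, 1.542, -0.36]
ft_force: [0.3, 0.9, -0.2]
grip_width: 0.999
[(0.82, [0.6636, 0.0354, 0.1367]), (0.62, [0.5199, 0.0883, 0.1374]), (0.61, [0.6122, -0.0441, 0.1384]), (0.46, [0.5615, 0.0232, 0.0576])]
t 12.98 linear [0.0597 0.0007 0.0012] twist [-0.03 -0.05 -0.  ] F [-0.46 -0.94  0.13] w 0.996
```

View pics/w3.png

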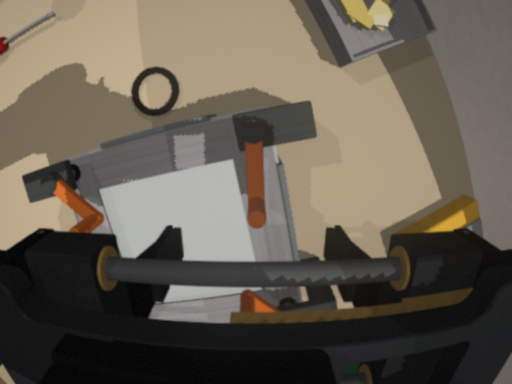

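Pin b is at (257,215), centred between the fingertips, and the other pins are clear of them. Gripping b.

```bash
python3 -m creep '[{"linear":[0.03,0.001,0.001],"twist":[0,0,0],"fingers":0.4},{"linear":[0.059,0.001,0.001],"twist":[0,0,0],"fingers":0.4},{"linear":[0.059,0.001,0.001],"twist":[0,0,0],"fingers":0.8},{"linear":[0.059,0.001,0.001],"twist":[0,0,0],"fingers":1},{"linear":[0.059,0.001,0.001],"twist":[0,0,0],"fingers":1},{"linear":[0.059,0.001,0.001],"twist":[0,0,0],"fingers":1},{"linear":[0.059,0.001,0.001],"twist":[0,0,0],"fingers":1},{"linear":[0.059,0.001,0.001],"twist":[0,0,0],"fingers":1}]' 40; python3 -m creep '[{"linear":[0,0,0],"twist":[0,0,0],"fingers":1},{"linear":[0,0,0],"twist":[0,0,0],"fingers":1},{"linear":[0,0,0],"twist":[0,0,0],"fingers":1},{"linear":[0,0,0],"twist":[0,0,0],"fingers":1},{"linear":[0,0,0],"twist":[0,0,0],"fingers":1},{"linear":[0,0,0],"twist":[0,0,0],"fingers":1}]' ; python3 -c "
from h import *
st(1)"
```

```text
time: 13.65
position: [0.6626, 0.0362, 0.1426]
tool_rot: [0.363, 1.539, -0.361]
ft_force: [-1.0, 0.3, -0.1]
grip_width: 0.478
time: 14.15
position: [0.6625, 0.0359, 0.1412]
tool_rot: [0.362, 1.539, -0.362]
ft_force: [3.1, -1.0, -1.8]
grip_width: 0.15
t 14.15 rad 0.0597 turn -0.015 z 0.1412 Ftan(push) 3.23 Frad -0.44 Mcw 0.02 leverT 0.214 Fz -1.84 w 0.15 yawerr -0.017
```

```bash
python3 -m creep '[{"linear":[0,0,-0.003],"twist":[0.5,0,0],"fingers":1},{"linear":[0,0.0003,-0.006],"twist":[2,0,0],"fingers":1},{"linear":[0,0.0007,-0.009],"twist":[4,0,0],"fingers":1},{"linear":[0,0.0012,-0.012],"twist":[7,0,0],"fingers":1},{"linear":[0,0.0019,-0.015],"twist":[10,0,0],"fingers":1},{"linear":[0,0.0027,-0.018],"twist":[13,0,0],"fingers":1}]' 40; python3 -c "
from h import *
st(1)"; python3 -m creep '[{"linear":[0,0,-0.003],"twist":[2.9,0,0],"fingers":1},{"linear":[0,0.0003,-0.006],"twist":[5.7,0,0],"fingers":1}]' 40; python3 -c "
from h import *
st(1)"; python3 -m creep '[{"linear":[0,0,-0.003],"twist":[2.9,0,0],"fingers":1},{"linear":[0,0.0003,-0.006],"twist":[5.7,0,0],"fingers":1}]' 40; python3 -c "
from h import *
st(1)"
```

```text
time: 14.65
position: [0.6499, 0.0435, 0.1413]
tool_rot: [0.541, 1.493, -0.543]
ft_force: [11.1, -4.9, -6.3]
grip_width: 0.148
t 14.65 rad 0.0601 turn 0.231 z 0.1413 Ftan(push) 11.69 Frad -3.24 Mcw 0.0 leverT 0.702 Fz -6.34 w 0.148 yawerr -0.003
time: 14.82
position: [0.6454, 0.0473, 0.1413]
tool_rot: [0.618, 1.472, -0.62]
ft_force: [10.9, -7.0, -7.6]
grip_width: 0.148
t 14.82 rad 0.0604 turn 0.33 z 0.1413 Ftan(push) 12.68 Frad -2.8 Mcw -0.041 leverT 0.72 Fz -7.59 w 0.148 yawerr -0.004
time: 14.98
position: [0.6413, 0.0516, 0.1413]
tool_rot: [0.695, 1.447, -0.697]
ft_force: [11.1, -6.3, -7.8]
grip_width: 0.148
t 14.98 rad 0.0605 turn 0.427 z 0.1413 Ftan(push) 11.92 Frad -4.62 Mcw 0.041 leverT 0.756 Fz -7.78 w 0.148 yawerr -0.006
```

```bash
python3 -m creep '[{"linear":[0,0,-0.0025],"twist":[2.4,0,0],"fingers":1},{"linear":[0,0.0002,-0.005],"twist":[4.8,0,0],"fingers":1}]' 40; python3 -c "
from h import *
st(1)"; python3 -m creep '[{"linear":[0,0,-0.0025],"twist":[2.4,0,0],"fingers":1},{"linear":[0,0.0002,-0.005],"twist":[4.8,0,0],"fingers":1}]' 40; python3 -c "
from h import *
st(1)"
```

```text
time: 15.15
position: [0.6382, 0.0553, 0.1413]
tool_rot: [0.759, 1.425, -0.761]
ft_force: [9.4, -6.9, -7.5]
grip_width: 0.15
t 15.15 rad 0.0607 turn 0.508 z 0.1413 Ftan(push) 11.06 Frad -3.84 Mcw 0.006 leverT 0.67 Fz -7.46 w 0.15 yawerr -0.009
time: 15.32
position: [0.6356, 0.0592, 0.1413]
tool_rot: [0.823, 1.399, -0.825]
ft_force: [10.9, -7.2, -6.2]
grip_width: 0.146
t 15.32 rad 0.0609 turn 0.585 z 0.1413 Ftan(push) 11.71 Frad -5.81 Mcw 0.015 leverT 0.718 Fz -6.19 w 0.146 yawerr -0.016
```

```bash
python3 -m creep '[{"linear":[0,0,-0.002],"twist":[1.9,0,0],"fingers":1},{"linear":[0,0,-0.004],"twist":[3.8,0,0],"fingers":1}]' 40; python3 -c "
from h import *
st(1)"; python3 -m creep '[{"linear":[0,0,-0.002],"twist":[1.9,0,0],"fingers":1},{"linear":[0,0,-0.004],"twist":[3.8,0,0],"fingers":1}]' 40; python3 -c "
from h import *
st(1)"
```

```text
time: 15.48
position: [0.6337, 0.0624, 0.1413]
tool_rot: [0.873, 1.378, -0.876]
ft_force: [11.5, -6.7, -6.8]
grip_width: 0.146
t 15.48 rad 0.061 turn 0.644 z 0.1413 Ftan(push) 11.22 Frad -7.26 Mcw 0.104 leverT 0.777 Fz -6.83 w 0.146 yawerr -0.022
time: 15.65
position: [0.6321, 0.0657, 0.1413]
tool_rot: [0.924, 1.355, -0.926]
ft_force: [11.9, -9.0, -7.9]
grip_width: 0.149
t 15.65 rad 0.0611 turn 0.705 z 0.1413 Ftan(push) 12.94 Frad -7.4 Mcw 0.051 leverT 0.828 Fz -7.9 w 0.149 yawerr -0.028
```

```bash
python3 -m creep '[{"linear":[0,0.001,-0.002],"twist":[1.9,0,0],"fingers":1},{"linear":[0,0.002,-0.004],"twist":[3.8,0,0],"fingers":1}]' 40; python3 -c "
from h import *
st(1)"
```

```text
time: 15.82
position: [0.6308, 0.0687, 0.1412]
tool_rot: [0.972, 1.333, -0.979]
ft_force: [4.6, -10.3, -4.1]
grip_width: 0.145
t 15.82 rad 0.0611 turn 0.759 z 0.1412 Ftan(push) 11.27 Frad -0.75 Mcw 0.199 leverT 0.875 Fz -4.08 w 0.145 yawerr -0.041
```

```bash
python3 -m creep '[{"linear":[0,0,0.002],"twist":[-1,0,0],"fingers":1},{"linear":[0,0,0.004],"twist":[-2,0,0],"fingers":1},{"linear":[0,0,0.004],"twist":[-2,0,0],"fingers":1}]' 40; python3 -c "
from h import *
st(1)"; python3 -m creep '[{"linear":[0,0,0],"twist":[0,0,0],"fingers":0},{"linear":[0,0,0],"twist":[0,0,0],"fingers":-1},{"linear":[0,0,0],"twist":[0,0,0],"fingers":-1},{"linear":[0,0,0],"twist":[0,0,0],"fingers":-1},{"linear":[-0.03,0,0],"twist":[0,0,0],"fingers":-1},{"linear":[-0.06,0,0],"twist":[0,0,0],"fingers":-1},{"linear":[-0.06,0,0],"twist":[0,0,0],"fingers":-1},{"linear":[-0.06,0,0],"twist":[0,0,0],"fingers":-1}]' 40; python3 -c "
from h import *
go(3,.2)"
```

```text
time: 16.07
position: [0.6308, 0.0688, 0.1412]
tool_rot: [0.946, 1.353, -0.949]
ft_force: [3.0, -5.9, -1.3]
grip_width: 0.147
t 16.07 rad 0.0611 turn 0.76 z 0.1412 Ftan(push) 6.54 Frad -0.84 Mcw -0.121 leverT 0.271 Fz -1.27 w 0.147 yawerr -0.001
time: 16.73
position: [0.6317, 0.072, 0.203]
tool_rot: [0.948, 1.354, -0.942]
ft_force: [-0.2, -0.7, -0.5]
grip_width: 0.667
t 16.73 linear [ 0.0024 -0.1754  0.0078] twist [-4.186e+01  3.000e-02 -2.100e-01] F [-0.16 -0.71 -0.48] w 0.667
```

```bash
python3 -m creep '[{"linear":[0,-0.175,0.008],"twist":[-42,0,-0.2],"fingers":-1},{"linear":[0,-0.175,0.008],"twist":[-42,0,-0.2],"fingers":-1},{"linear":[0,-0.175,0.008],"twist":[-42,0,-0.2],"fingers":-1},{"linear":[0,-0.175,0.008],"twist":[-42,0,-0.2],"fingers":-1},{"linear":[0,-0.175,0.008],"twist":[-42,0,-0.2],"fingers":-1},{"linear":[0,-0.175,0.008],"twist":[-42,0,-0.2],"fingers":-1},{"linear":[0,-0.175,0.008],"twist":[-42,0,-0.2],"fingers":-1},{"linear":[0,-0.175,0.008],"twist":[-42,0,-0.2],"fingers":-1}]' 40;  python3 -m creep '[{"linear":[0,0,0],"twist":[0,0,0],"fingers":-1},{"linear":[0,0,0],"twist":[0,0,0],"fingers":-1}]'; python3 -c "
from h import *
from bench import viewer,readout,nets
import cv2
im,d=viewer.get_image('wrist'); cv2.imwrite('pics/w4.png',im[:,:,::-1])
for n in ['wrist']:
  print([(round(r['conf'],2),[round(float(v),4) for v in r['centre']]) for r in nets.place_of(n,'pin_a')])
go(3,.14)
"
```

```text
time: 17.4
position: [0.4687, 0.0042, 0.2007]
tool_rot: [0.381, 1.54, -0.384]
ft_force: [0.2, 0.3, 0.5]
grip_width: 1.003
time: 17.57
position: [0.4694, 0.0035, 0.2008]
tool_rot: [0.379, 1.539, -0.386]
ft_force: [-0.3, 0.2, -1.1]
grip_width: 0.997
[(0.75, [0.4697, 0.0006, 0.1391]), (0.67, [0.6332, 0.0672, 0.1375]), (0.66, [0.6112, -0.0457, 0.1358]), (0.65, [0.5223, 0.0878, 0.135])]
t 17.67 linear [0.0608 0.0012 0.0001] twist [ 0.01 -0.06  0.29] F [-0.49  0.62  0.27] w 1.0
```

View pics/w4.png

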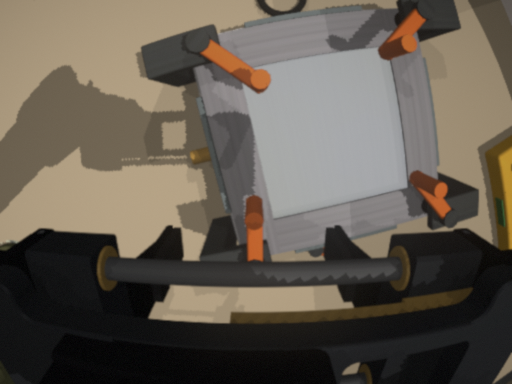

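Pin d is at (254,205), centred, and levers a, b and c all show swung over the lid. Gripping d.

```bash
python3 -m creep '[{"linear":[0.03,0.001,0],"twist":[0,0,0],"fingers":0.4},{"linear":[0.06,0.001,0],"twist":[0,0,0],"fingers":0.4},{"linear":[0.06,0.001,0],"twist":[0,0,0],"fingers":0.8},{"linear":[0.06,0.001,0],"twist":[0,0,0],"fingers":1},{"linear":[0.06,0.001,0],"twist":[0,0,0],"fingers":1},{"linear":[0.06,0.001,0],"twist":[0,0,0],"fingers":1},{"linear":[0.06,0.001,0],"twist":[0,0,0],"fingers":1},{"linear":[0.06,0.001,0],"twist":[0,0,0],"fingers":1}]' 40; python3 -m creep '[{"linear":[0,0,0],"twist":[0,0,0],"fingers":1},{"linear":[0,0,0],"twist":[0,0,0],"fingers":1},{"linear":[0,0,0],"twist":[0,0,0],"fingers":1},{"linear":[0,0,0],"twist":[0,0,0],"fingers":1},{"linear":[0,0,0],"twist":[0,0,0],"fingers":1},{"linear":[0,0,0],"twist":[0,0,0],"fingers":1}]' ; python3 -c "
from h import *
st(3)"
```

```text
time: 18.33
position: [0.4703, 0.0043, 0.1422]
tool_rot: [0.38, 1.538, -0.382]
ft_force: [0.0, -0.1, -0.3]
grip_width: 0.479
time: 18.83
position: [0.47, 0.0039, 0.1412]
tool_rot: [0.379, 1.538, -0.383]
ft_force: [2.1, -0.5, -1.6]
grip_width: 0.151
t 18.83 rad 0.0599 turn 0.004 z 0.1412 Ftan(push) -2.03 Frad 0.57 Mcw -0.021 leverT -0.142 Fz -1.55 w 0.151 yawerr 0.005
```

```bash
python3 -m creep '[{"linear":[0,0,0.003],"twist":[0.5,0,0],"fingers":1},{"linear":[0,-0.0003,0.006],"twist":[2,0,0],"fingers":1},{"linear":[0,-0.0007,0.009],"twist":[4,0,0],"fingers":1},{"linear":[0,-0.0012,0.012],"twist":[7,0,0],"fingers":1},{"linear":[0,-0.0019,0.015],"twist":[10,0,0],"fingers":1},{"linear":[0,-0.0027,0.018],"twist":[13,0,0],"fingers":1}]' 40; python3 -c "
from h import *
st(3)"; python3 -m creep '[{"linear":[0,0,0.003],"twist":[2.9,0,0],"fingers":1},{"linear":[0,-0.0003,0.006],"twist":[5.7,0,0],"fingers":1}]' 40; python3 -c "
from h import *
st(3)"; python3 -m creep '[{"linear":[0,0,0.003],"twist":[2.9,0,0],"fingers":1},{"linear":[0,-0.0003,0.006],"twist":[5.7,0,0],"fingers":1}]' 40; python3 -c "
from h import *
st(3)"
```

```text
time: 19.33
position: [0.4815, -0.0037, 0.1409]
tool_rot: [0.558, 1.508, -0.56]
ft_force: [-7.9, 7.6, 9.2]
grip_width: 0.145
t 19.33 rad 0.0603 turn 0.234 z 0.1409 Ftan(push) 10.98 Frad 0.49 Mcw 0.005 leverT 0.664 Fz 9.18 w 0.145 yawerr 0.007
time: 19.5
position: [0.4859, -0.0077, 0.1409]
tool_rot: [0.635, 1.486, -0.638]
ft_force: [-7.8, 7.0, 8.9]
grip_width: 0.147
t 19.5 rad 0.0605 turn 0.333 z 0.1409 Ftan(push) 10.41 Frad -0.97 Mcw 0.015 leverT 0.64 Fz 8.88 w 0.147 yawerr 0.007
time: 19.67
position: [0.4899, -0.0122, 0.1409]
tool_rot: [0.712, 1.461, -0.715]
ft_force: [-8.0, 6.2, 8.9]
grip_width: 0.148
t 19.67 rad 0.0606 turn 0.432 z 0.1409 Ftan(push) 9.81 Frad -2.58 Mcw 0.059 leverT 0.648 Fz 8.9 w 0.148 yawerr 0.007
```

```bash
python3 -m creep '[{"linear":[0,0,0.0025],"twist":[2.4,0,0],"fingers":1},{"linear":[0,-0.0002,0.005],"twist":[4.8,0,0],"fingers":1}]' 40; python3 -c "
from h import *
st(3)"; python3 -m creep '[{"linear":[0,0,0.002],"twist":[1.9,0,0],"fingers":1},{"linear":[0,0,0.004],"twist":[3.8,0,0],"fingers":1}]' 40; python3 -c "
from h import *
st(3)";  python3 -m creep '[{"linear":[0,0,0.002],"twist":[1.9,0,0],"fingers":1},{"linear":[0,0,0.004],"twist":[3.8,0,0],"fingers":1}]' 40; python3 -c "
from h import *
st(3)"
```

```text
time: 19.83
position: [0.4929, -0.0161, 0.1409]
tool_rot: [0.775, 1.438, -0.779]
ft_force: [-7.9, 6.0, 8.6]
grip_width: 0.149
t 19.83 rad 0.0608 turn 0.514 z 0.1409 Ftan(push) 9.35 Frad -3.44 Mcw 0.128 leverT 0.689 Fz 8.6 w 0.149 yawerr 0.006
time: 20.0
position: [0.4951, -0.0195, 0.1409]
tool_rot: [0.826, 1.418, -0.83]
ft_force: [-8.5, 6.6, 9.5]
grip_width: 0.145
t 20.0 rad 0.0609 turn 0.579 z 0.1409 Ftan(push) 9.93 Frad -4.24 Mcw 0.064 leverT 0.66 Fz 9.48 w 0.145 yawerr 0.005
time: 20.17
position: [0.4969, -0.0228, 0.1409]
tool_rot: [0.876, 1.397, -0.88]
ft_force: [-9.1, 6.3, 9.6]
grip_width: 0.147
t 20.17 rad 0.0611 turn 0.641 z 0.1409 Ftan(push) 9.59 Frad -5.53 Mcw 0.142 leverT 0.717 Fz 9.62 w 0.147 yawerr 0.001
```

```bash
python3 -m creep '[{"linear":[0,-0.001,0.002],"twist":[1.5,0,0],"fingers":1},{"linear":[0,-0.0015,0.004],"twist":[3.3,0,0],"fingers":1}]' 40; python3 -c "
from h import *
st(3)"; python3 -m creep '[{"linear":[0,0,0.002],"twist":[1.9,0,0],"fingers":1},{"linear":[0,0,0.004],"twist":[3.8,0,0],"fingers":1}]' 40; python3 -c "
from h import *
st(3)"
```

```text
time: 20.33
position: [0.4983, -0.0259, 0.141]
tool_rot: [0.921, 1.377, -0.921]
ft_force: [-4.9, 9.0, 7.8]
grip_width: 0.151
t 20.33 rad 0.0611 turn 0.697 z 0.141 Ftan(push) 10.24 Frad -1.16 Mcw 0.059 leverT 0.673 Fz 7.84 w 0.151 yawerr -0.0
time: 20.5
position: [0.4997, -0.0293, 0.141]
tool_rot: [0.971, 1.353, -0.972]
ft_force: [-6.8, 8.2, 7.4]
grip_width: 0.147
t 20.5 rad 0.0612 turn 0.757 z 0.141 Ftan(push) 9.95 Frad -3.82 Mcw 0.113 leverT 0.71 Fz 7.41 w 0.147 yawerr -0.006
```

```bash
python3 -m creep '[{"linear":[0,0,0.002],"twist":[1.9,0,0],"fingers":1},{"linear":[0,-0.0005,0.004],"twist":[3.8,0,0],"fingers":1}]' 40; python3 -c "
from h import *
st(3)"; python3 -m creep '[{"linear":[0,0,0.002],"twist":[1.9,0,0],"fingers":1},{"linear":[0,-0.0005,0.004],"twist":[3.8,0,0],"fingers":1}]' 40; python3 -c "
from h import *
st(3)"
```

```text
time: 20.67
position: [0.5009, -0.0329, 0.141]
tool_rot: [1.021, 1.328, -1.021]
ft_force: [-4.3, 10.6, 5.2]
grip_width: 0.151
t 20.67 rad 0.0613 turn 0.819 z 0.141 Ftan(push) 11.32 Frad -1.42 Mcw 0.129 leverT 0.808 Fz 5.24 w 0.151 yawerr -0.011
time: 20.83
position: [0.5018, -0.0365, 0.1411]
tool_rot: [1.071, 1.301, -1.07]
ft_force: [-2.6, 11.4, 4.8]
grip_width: 0.151
t 20.83 rad 0.0614 turn 0.879 z 0.1411 Ftan(push) 11.68 Frad -0.22 Mcw 0.229 leverT 0.93 Fz 4.8 w 0.151 yawerr -0.016
```

```bash
python3 -m creep '[{"linear":[0,0,0.001],"twist":[0.5,0,0],"fingers":1},{"linear":[0,0,0.001],"twist":[0.5,0,0],"fingers":1},{"linear":[0,0,0.001],"twist":[0.5,0,0],"fingers":1}]' 40; python3 -c "
from h import *
st(3)"; python3 -m creep '[{"linear":[0,0,0.0025],"twist":[1.9,0,0],"fingers":1},{"linear":[0,-0.0005,0.005],"twist":[3.8,0,0],"fingers":1}]' 40; python3 -c "
from h import *
st(3)"
```

```text
time: 21.08
position: [0.502, -0.0372, 0.141]
tool_rot: [1.077, 1.298, -1.075]
ft_force: [-3.8, 11.7, 5.7]
grip_width: 0.149
t 21.08 rad 0.0614 turn 0.891 z 0.141 Ftan(push) 12.18 Frad -1.54 Mcw 0.14 leverT 0.871 Fz 5.65 w 0.149 yawerr -0.011
time: 21.25
position: [0.5028, -0.0412, 0.1411]
tool_rot: [1.128, 1.27, -1.125]
ft_force: [-2.7, 14.6, 4.5]
grip_width: 0.146
t 21.25 rad 0.0615 turn 0.958 z 0.1411 Ftan(push) 14.86 Frad -0.8 Mcw 0.159 leverT 1.05 Fz 4.48 w 0.146 yawerr -0.012
```

```bash
python3 -m creep '[{"linear":[0,-0.0005,0.002],"twist":[1.5,0,0],"fingers":1},{"linear":[0,-0.0008,0.004],"twist":[3.0,0,0],"fingers":1}]' 40; python3 -c "
from h import *
st(3)"; python3 -m creep '[{"linear":[0,-0.0003,0.002],"twist":[1.5,0,0],"fingers":1},{"linear":[0,-0.0005,0.004],"twist":[3.0,0,0],"fingers":1}]' 40; python3 -c "
from h import *
st(3)"
```

```text
time: 21.42
position: [0.5032, -0.0445, 0.1411]
tool_rot: [1.168, 1.247, -1.162]
ft_force: [0.2, 15.2, 3.9]
grip_width: 0.149
t 21.42 rad 0.0616 turn 1.012 z 0.1411 Ftan(push) 15.16 Frad 1.26 Mcw 0.093 leverT 1.002 Fz 3.94 w 0.149 yawerr -0.009
time: 21.58
position: [0.5034, -0.0479, 0.1412]
tool_rot: [1.207, 1.223, -1.199]
ft_force: [1.3, 16.5, 2.3]
grip_width: 0.146
t 21.58 rad 0.0617 turn 1.067 z 0.1412 Ftan(push) 16.47 Frad 1.54 Mcw 0.099 leverT 1.087 Fz 2.25 w 0.146 yawerr -0.006
```

```bash
python3 -m creep '[{"linear":[0,-0.0002,0.002],"twist":[1.5,0,0],"fingers":1},{"linear":[0,-0.0005,0.004],"twist":[3.0,0,0],"fingers":1},{"linear":[0,-0.0008,0.0055],"twist":[4.2,0,0],"fingers":1}]' 40; python3 -c "
from h import *
st(3)"
```

```text
time: 21.83
position: [0.5034, -0.0527, 0.1412]
tool_rot: [1.262, 1.187, -1.252]
ft_force: [3.5, 17.5, -1.0]
grip_width: 0.149
t 21.83 rad 0.0618 turn 1.145 z 0.1412 Ftan(push) 17.71 Frad 2.45 Mcw 0.165 leverT 1.228 Fz -1.0 w 0.149 yawerr -0.001
```

```bash
python3 -m creep '[{"linear":[0,0,-0.003],"twist":[-0.7,0,0],"fingers":1},{"linear":[0,0,-0.006],"twist":[-1.5,0,0],"fingers":1},{"linear":[0,0,-0.0065],"twist":[-1.5,0,0],"fingers":1},{"linear":[0,0,-0.0065],"twist":[-1.5,0,0],"fingers":1}]' 40; python3 -c "
from h import *
st(3)"; python3 -m creep '[{"linear":[0,0,0],"twist":[0,0,0],"fingers":0},{"linear":[0,0,0],"twist":[0,0,0],"fingers":-1},{"linear":[0,0,0],"twist":[0,0,0],"fingers":-1},{"linear":[0,0,0],"twist":[0,0,0],"fingers":-1},{"linear":[-0.03,0,0],"twist":[0,0,0],"fingers":-1},{"linear":[-0.06,0,0],"twist":[0,0,0],"fingers":-1},{"linear":[-0.06,0,0],"twist":[0,0,0],"fingers":-1},{"linear":[-0.06,0,0],"twist":[0,0,0],"fingers":-1}]' 40; cat >> h.py <<'E'
def go2(i,turn,z,rad=.0605):
    "to lever i at the given turn"
    ax,ang,pin=model(np.load("fit.npy")); a=ang[i]-turn
    rel([*(ax[i]+rad*np.array([np.cos(a),np.sin(a)])),z],zyaw(i,a))
E
python3 -c "
from h import *
go2(1,.76,.2)"
```

```text
time: 22.17
position: [0.5034, -0.0525, 0.1413]
tool_rot: [1.239, 1.192, -1.238]
ft_force: [4.8, 6.8, -2.9]
grip_width: 0.144
t 22.17 rad 0.0618 turn 1.142 z 0.1413 Ftan(push) 7.08 Frad 4.43 Mcw 0.02 leverT 0.445 Fz -2.93 w 0.144 yawerr 0.019
time: 22.83
position: [0.5033, -0.0557, 0.2024]
tool_rot: [1.239, 1.189, -1.24]
ft_force: [0.4, -0.0, -1.0]
grip_width: 0.674
t 22.83 linear [ 0.0023  0.1229 -0.1299] twist [-2.251e+01  3.000e-02  1.000e-02] F [ 0.41 -0.   -1.02] w 0.674
```

```bash
python3 -m creep '[{"linear":[0,0.123,-0.13],"twist":[-22.5,0,0],"fingers":0},{"linear":[0,0.123,-0.13],"twist":[-22.5,0,0],"fingers":0},{"linear":[0,0.123,-0.13],"twist":[-22.5,0,0],"fingers":0},{"linear":[0,0.123,-0.13],"twist":[-22.5,0,0],"fingers":0},{"linear":[0,0.123,-0.13],"twist":[-22.5,0,0],"fingers":0},{"linear":[0,0.123,-0.13],"twist":[-22.5,0,0],"fingers":0},{"linear":[0,0.123,-0.13],"twist":[-22.5,0,0],"fingers":0},{"linear":[0,0.123,-0.13],"twist":[-22.5,0,0],"fingers":0}]' 40; python3 -c "
from h import *
from bench import viewer,nets,readout
import cv2
im,d=viewer.get_image('wrist'); cv2.imwrite('pics/w5.png',im[:,:,::-1])
print([(round(r['conf'],2),[round(float(v),4) for v in r['centre']]) for r in nets.place_of('wrist','pin_a')])
go2(1,.76,.14)"
```

```text
time: 23.5
position: [0.6295, 0.0673, 0.1995]
tool_rot: [0.944, 1.356, -0.953]
ft_force: [-0.5, -0.8, 0.3]
grip_width: 0.501
[(0.63, [0.6305, 0.0635, 0.1364])]
t 23.6 linear [ 0.0605  0.0024 -0.0008] twist [-0.16  0.03  0.22] F [-0.2  -0.55  0.8 ] w 0.498
```

View pics/w5.png

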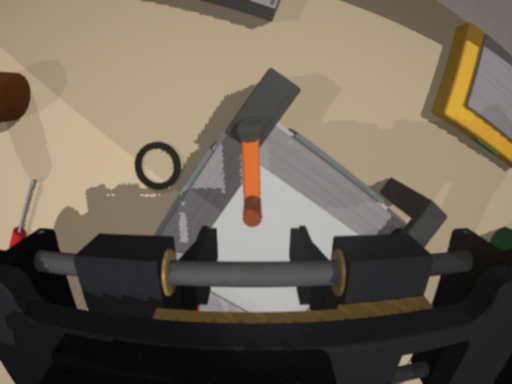

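Pin b is at (252,210), between the half-closed fingers at about x=205 and x=300. Gripping it for the second round.

```bash
python3 -m creep '[{"linear":[0.03,0.002,-0.001],"twist":[0,0,0],"fingers":0.1},{"linear":[0.06,0.002,-0.001],"twist":[0,0,0],"fingers":0.4},{"linear":[0.06,0.002,-0.001],"twist":[0,0,0],"fingers":1},{"linear":[0.06,0.002,-0.001],"twist":[0,0,0],"fingers":1},{"linear":[0.06,0.002,-0.001],"twist":[0,0,0],"fingers":1},{"linear":[0.06,0.002,-0.001],"twist":[0,0,0],"fingers":1},{"linear":[0.06,0.002,-0.001],"twist":[0,0,0],"fingers":1},{"linear":[0.06,0.002,-0.001],"twist":[0,0,0],"fingers":1}]' 40; python3 -c "
from h import *
st(1)"; python3 -m creep '[{"linear":[0,0,0],"twist":[0,0,0],"fingers":1},{"linear":[0,0,0],"twist":[0,0,0],"fingers":1}]'; python3 -c "
from h import *
st(1)"
```

```text
time: 24.27
position: [0.6332, 0.0696, 0.1426]
tool_rot: [0.945, 1.353, -0.948]
ft_force: [-0.2, -3.6, 4.2]
grip_width: 0.147
t 24.27 rad 0.0586 turn 0.759 z 0.1426 Ftan(push) 3.29 Frad 1.45 Mcw -0.066 leverT 0.132 Fz 4.22 w 0.147 yawerr -0.001
time: 24.43
position: [0.6332, 0.0696, 0.1426]
tool_rot: [0.945, 1.353, -0.949]
ft_force: [-0.4, -3.2, 6.8]
grip_width: 0.151
t 24.43 rad 0.0586 turn 0.759 z 0.1426 Ftan(push) 2.92 Frad 1.46 Mcw -0.007 leverT 0.168 Fz 6.76 w 0.151 yawerr -0.002
```

```bash
python3 -m creep '[{"linear":[0,0,-0.003],"twist":[0,0,0],"fingers":1},{"linear":[0,0.0002,-0.006],"twist":[1.5,0,0],"fingers":1},{"linear":[0,0.0005,-0.009],"twist":[3,0,0],"fingers":1},{"linear":[0,0.001,-0.012],"twist":[6,0,0],"fingers":1}]' 40; python3 -c "
from h import *
st(1)"; python3 -m creep '[{"linear":[0,0,-0.0025],"twist":[2.2,0,0],"fingers":1},{"linear":[0,0.0003,-0.005],"twist":[4.4,0,0],"fingers":1}]' 40; python3 -c "
from h import *
st(1)"; python3 -m creep '[{"linear":[0,0,-0.002],"twist":[1.8,0,0],"fingers":1},{"linear":[0,0.0003,-0.004],"twist":[3.6,0,0],"fingers":1}]' 40; python3 -c "
from h import *
st(1)"
```

```text
time: 24.77
position: [0.6314, 0.0749, 0.1427]
tool_rot: [1.024, 1.303, -1.034]
ft_force: [4.6, -14.0, 3.6]
grip_width: 0.149
t 24.77 rad 0.0587 turn 0.855 z 0.1427 Ftan(push) 14.71 Frad -0.93 Mcw 0.126 leverT 1.008 Fz 3.6 w 0.149 yawerr -0.016
time: 24.93
position: [0.6303, 0.0792, 0.1426]
tool_rot: [1.081, 1.271, -1.093]
ft_force: [3.9, -15.2, 2.7]
grip_width: 0.148
t 24.93 rad 0.0589 turn 0.93 z 0.1426 Ftan(push) 15.68 Frad -1.07 Mcw 0.152 leverT 1.093 Fz 2.66 w 0.148 yawerr -0.019
time: 25.1
position: [0.6297, 0.0826, 0.1426]
tool_rot: [1.127, 1.244, -1.14]
ft_force: [2.5, -15.2, 3.4]
grip_width: 0.146
t 25.1 rad 0.059 turn 0.989 z 0.1426 Ftan(push) 15.44 Frad -0.66 Mcw 0.21 leverT 1.136 Fz 3.38 w 0.146 yawerr -0.023
```

```bash
python3 -m creep '[{"linear":[0,0,-0.002],"twist":[1.5,0,0],"fingers":1},{"linear":[0,0.0003,-0.004],"twist":[3,0,0],"fingers":1}]' 40; python3 -c "
from h import *
st(1)"; python3 -m creep '[{"linear":[0,0,0.003],"twist":[-0.7,0,0],"fingers":1},{"linear":[0,0,0.006],"twist":[-2,0,0],"fingers":1},{"linear":[0,0,0.006],"twist":[-2,0,0],"fingers":1}]' 40; python3 -c "
from h import *
st(1)"
```

```text
time: 25.27
position: [0.6293, 0.0857, 0.1426]
tool_rot: [1.165, 1.219, -1.18]
ft_force: [2.9, -18.5, 4.2]
grip_width: 0.148
t 25.27 rad 0.0591 turn 1.041 z 0.1426 Ftan(push) 18.7 Frad -1.56 Mcw 0.161 leverT 1.283 Fz 4.23 w 0.148 yawerr -0.024
time: 25.52
position: [0.6293, 0.0858, 0.1426]
tool_rot: [1.141, 1.245, -1.146]
ft_force: [1.2, -7.5, 6.4]
grip_width: 0.147
t 25.52 rad 0.0591 turn 1.043 z 0.1426 Ftan(push) 7.54 Frad -0.67 Mcw -0.058 leverT 0.394 Fz 6.45 w 0.147 yawerr 0.019
```

```bash
python3 -m creep '[{"linear":[0,0,0.001],"twist":[0,0,0],"fingers":0},{"linear":[0,0,0.001],"twist":[0,0,0],"fingers":-0.3},{"linear":[0,0,0.001],"twist":[0,0,0],"fingers":-0.3},{"linear":[0,0,0.001],"twist":[0,0,0],"fingers":-0.3},{"linear":[-0.03,0,0.001],"twist":[0,0,0],"fingers":0},{"linear":[-0.06,0,0.001],"twist":[0,0,0],"fingers":0},{"linear":[-0.06,0,0.001],"twist":[0,0,0],"fingers":0},{"linear":[-0.06,0,0.001],"twist":[0,0,0],"fingers":0}]' 40; python3 -c "
from h import *
go2(0,.625,.2,.0595)"
```

```text
time: 26.18
position: [0.6287, 0.0897, 0.202]
tool_rot: [1.141, 1.251, -1.142]
ft_force: [0.1, 0.3, -0.8]
grip_width: 0.491
t 26.18 linear [ 0.002  -0.1091 -0.0094] twist [-1.0819e+02  1.0000e-02  3.0000e-02] F [ 0.11  0.32 -0.84] w 0.491
```

```bash
python3 -m creep '[{"linear":[0,-0.109,-0.009],"twist":[-56,0,0],"fingers":0},{"linear":[0,-0.109,-0.009],"twist":[-56,0,0],"fingers":0},{"linear":[0,-0.109,-0.009],"twist":[-56,0,0],"fingers":0},{"linear":[0,-0.109,-0.009],"twist":[-56,0,0],"fingers":0},{"linear":[0,-0.109,-0.009],"twist":[-56,0,0],"fingers":0},{"linear":[0,-0.109,-0.009],"twist":[-56,0,0],"fingers":0},{"linear":[0,-0.109,-0.009],"twist":[-56,0,0],"fingers":0},{"linear":[0,-0.109,-0.009],"twist":[-56,0,0],"fingers":0}]' 40; python3 -c "
from h import *
go2(0,.625,.2,.0595)"
```

```text
time: 26.85
position: [0.5173, 0.0889, 0.1997]
tool_rot: [0.387, 1.54, -0.391]
ft_force: [-0.6, -0.3, 0.0]
grip_width: 0.499
t 26.85 linear [-0.0003  0.0011  0.0016] twist [-51.82  -0.28   0.11] F [-0.63 -0.33  0.01] w 0.499
```

```bash
python3 -m creep '[{"linear":[0,0.001,0.0015],"twist":[-52,-0.2,0],"fingers":0},{"linear":[0,0.001,0.0015],"twist":[-52,-0.2,0],"fingers":0},{"linear":[0,0.001,0.0015],"twist":[-52,-0.2,0],"fingers":0},{"linear":[0,0.001,0.0015],"twist":[-52,-0.2,0],"fingers":0},{"linear":[0,0.001,0.0015],"twist":[-52,-0.2,0],"fingers":0},{"linear":[0,0.001,0.0015],"twist":[-52,-0.2,0],"fingers":0},{"linear":[0,0.001,0.0015],"twist":[-52,-0.2,0],"fingers":0},{"linear":[0,0.001,0.0015],"twist":[-52,-0.2,0],"fingers":0}]' 40; python3 -c "
from h import *
from bench import viewer,nets,readout
import cv2
im,d=viewer.get_image('wrist'); cv2.imwrite('pics/w6.png',im[:,:,::-1])
print([(round(r['conf'],2),[round(float(v),4) for v in r['centre']]) for r in nets.place_of('wrist','pin_a')])
go2(0,.625,.14,.0595)"
```

```text
time: 27.52
position: [0.5192, 0.0888, 0.1995]
tool_rot: [-0.324, 1.549, 0.321]
ft_force: [0.6, 0.7, -0.4]
grip_width: 0.502
[(0.79, [0.5167, 0.09, 0.136])]
t 27.62 linear [0.0597 0.0005 0.0002] twist [-0.21 -0.13  0.1 ] F [ 0.27 -0.66 -0.56] w 0.497
```

View pics/w6.png

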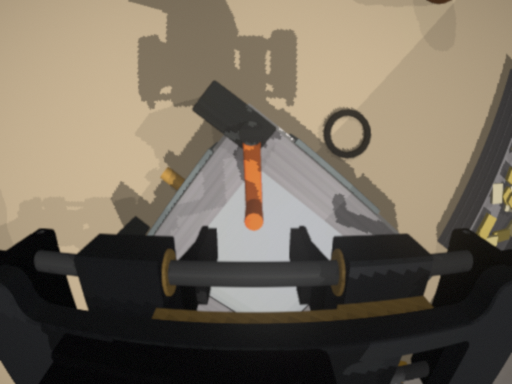

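Pin a is at (254,218), centred between the fingers. Gripping it.

```bash
python3 -m creep '[{"linear":[0.03,0,0],"twist":[0,0,0],"fingers":0.1},{"linear":[0.06,0,0],"twist":[0,0,0],"fingers":0.4},{"linear":[0.06,0,0],"twist":[0,0,0],"fingers":1},{"linear":[0.06,0,0],"twist":[0,0,0],"fingers":1},{"linear":[0.06,0,0],"twist":[0,0,0],"fingers":1},{"linear":[0.06,0,0],"twist":[0,0,0],"fingers":1},{"linear":[0.06,0,0],"twist":[0,0,0],"fingers":1},{"linear":[0.06,0,0],"twist":[0,0,0],"fingers":1}]' 40; python3 -m creep '[{"linear":[0,0,0],"twist":[0,0,0],"fingers":1}]'; python3 -c "
from h import *
st(0)"; python3 -m creep '[{"linear":[0,0,-0.003],"twist":[0,0,0],"fingers":1},{"linear":[0,0.0002,-0.006],"twist":[1.5,0,0],"fingers":1},{"linear":[0,0.0005,-0.009],"twist":[3,0,0],"fingers":1}]' 40; python3 -c "
from h import *
st(0)"
```

```text
time: 28.28
position: [0.5201, 0.0876, 0.1419]
tool_rot: [-0.318, 1.548, 0.316]
ft_force: [-5.5, -2.5, 6.2]
grip_width: 0.148
time: 28.37
position: [0.52, 0.0876, 0.1419]
tool_rot: [-0.318, 1.548, 0.316]
ft_force: [-4.1, -3.0, 6.0]
grip_width: 0.151
t 28.37 rad 0.0612 turn 0.623 z 0.1419 Ftan(push) -4.97 Frad 1.06 Mcw 0.048 leverT -0.25 Fz 6.0 w 0.151 yawerr -0.007
time: 28.62
position: [0.5173, 0.0866, 0.1425]
tool_rot: [-0.277, 1.539, 0.274]
ft_force: [15.2, 2.1, -10.7]
grip_width: 0.149
t 28.62 rad 0.0611 turn 0.671 z 0.1425 Ftan(push) 14.95 Frad 3.47 Mcw -0.029 leverT 0.868 Fz -10.65 w 0.149 yawerr -0.011
```

```bash
python3 -m creep '[{"linear":[0,0,-0.003],"twist":[2.5,0,0],"fingers":1},{"linear":[0,0.0003,-0.006],"twist":[5,0,0],"fingers":1}]' 40; python3 -c "
from h import *
st(0)"; python3 -m creep '[{"linear":[0,0,-0.0025],"twist":[2.2,0,0],"fingers":1},{"linear":[0,0.0003,-0.005],"twist":[4.4,0,0],"fingers":1}]' 40; python3 -c "
from h import *
st(0)"; python3 -m creep '[{"linear":[0,0,-0.002],"twist":[1.8,0,0],"fingers":1},{"linear":[0,0.0003,-0.004],"twist":[3.6,0,0],"fingers":1}]' 40; python3 -c "
from h import *
st(0)"
```

```text
time: 28.78
position: [0.5121, 0.0847, 0.1425]
tool_rot: [-0.207, 1.545, 0.205]
ft_force: [15.6, 1.7, -12.3]
grip_width: 0.147
t 28.78 rad 0.0613 turn 0.761 z 0.1425 Ftan(push) 15.46 Frad 2.6 Mcw -0.018 leverT 0.91 Fz -12.28 w 0.147 yawerr -0.01
time: 28.95
position: [0.5076, 0.0834, 0.1425]
tool_rot: [-0.147, 1.549, 0.145]
ft_force: [16.2, 1.9, -12.7]
grip_width: 0.151
t 28.95 rad 0.0615 turn 0.838 z 0.1425 Ftan(push) 16.24 Frad 1.24 Mcw 0.019 leverT 0.994 Fz -12.67 w 0.151 yawerr -0.01
time: 29.12
position: [0.5038, 0.0827, 0.1425]
tool_rot: [-0.098, 1.551, 0.096]
ft_force: [17.5, 2.0, -13.9]
grip_width: 0.147
t 29.12 rad 0.0615 turn 0.901 z 0.1425 Ftan(push) 17.58 Frad 0.29 Mcw 0.031 leverT 1.086 Fz -13.94 w 0.147 yawerr -0.009
```

```bash
python3 -m creep '[{"linear":[0,0,-0.002],"twist":[1.8,0,0],"fingers":1},{"linear":[0,0.0003,-0.004],"twist":[3.6,0,0],"fingers":1}]' 40; python3 -c "
from h import *
st(0)"; python3 -m creep '[{"linear":[0,0,-0.002],"twist":[1.5,0,0],"fingers":1},{"linear":[0,0.0002,-0.0035],"twist":[3,0,0],"fingers":1}]' 40; python3 -c "
from h import *
st(0)"
```

```text
time: 29.28
position: [0.5, 0.0821, 0.1425]
tool_rot: [-0.048, 1.553, 0.047]
ft_force: [17.6, 0.1, -13.8]
grip_width: 0.15
t 29.28 rad 0.0617 turn 0.962 z 0.1425 Ftan(push) 17.55 Frad 1.11 Mcw 0.051 leverT 1.104 Fz -13.81 w 0.15 yawerr -0.011
time: 29.45
position: [0.4968, 0.0819, 0.1425]
tool_rot: [-0.007, 1.552, 0.006]
ft_force: [18.0, 0.9, -14.8]
grip_width: 0.149
t 29.45 rad 0.0618 turn 1.015 z 0.1425 Ftan(push) 18.04 Frad -0.52 Mcw 0.009 leverT 1.092 Fz -14.76 w 0.149 yawerr -0.011
```

```bash
python3 -m creep '[{"linear":[0,0,-0.002],"twist":[1.5,0,0],"fingers":1},{"linear":[0,0.0002,-0.0035],"twist":[2.5,0,0],"fingers":1}]' 40; python3 -c "
from h import *
st(0)"; python3 -m creep '[{"linear":[0,0,0.003],"twist":[0,0,0],"fingers":1},{"linear":[0,0,0.006],"twist":[-0.5,0,0],"fingers":1},{"linear":[0,0,0.006],"twist":[-0.5,0,0],"fingers":1}]' 40; python3 -c "
from h import *
st(0)"
```

```text
time: 29.62
position: [0.4938, 0.0818, 0.1426]
tool_rot: [0.028, 1.551, -0.028]
ft_force: [21.5, 0.2, -16.5]
grip_width: 0.154
t 29.62 rad 0.0619 turn 1.063 z 0.1426 Ftan(push) 21.46 Frad -0.81 Mcw -0.006 leverT 1.281 Fz -16.52 w 0.154 yawerr -0.006
time: 29.87
position: [0.4942, 0.0816, 0.142]
tool_rot: [0.019, 1.566, -0.021]
ft_force: [2.0, -0.1, 3.1]
grip_width: 0.149
t 29.87 rad 0.0621 turn 1.057 z 0.142 Ftan(push) 2.03 Frad 0.1 Mcw 0.054 leverT 0.175 Fz 3.13 w 0.149 yawerr -0.002
```

```bash
python3 -m creep '[{"linear":[0,0,0],"twist":[0,0,0],"fingers":0},{"linear":[0,0,0],"twist":[0,0,0],"fingers":-0.3},{"linear":[0,0,0],"twist":[0,0,0],"fingers":-0.3},{"linear":[0,0,0],"twist":[0,0,0],"fingers":-0.3},{"linear":[-0.03,0,0],"twist":[0,0,0],"fingers":0},{"linear":[-0.06,0,0],"twist":[0,0,0],"fingers":0},{"linear":[-0.06,0,0],"twist":[0,0,0],"fingers":0},{"linear":[-0.06,0,0],"twist":[0,0,0],"fingers":0}]' 40; python3 -c "
from h import *
go2(2,.763,.2,.0605)"
```

```text
time: 30.53
position: [0.4929, 0.082, 0.2019]
tool_rot: [0.02, 1.568, -0.019]
ft_force: [-1.2, 0.8, -0.7]
grip_width: 0.493
t 30.53 linear [ 0.0022 -0.1253  0.1231] twist [-2.217e+01  1.600e-01  1.000e-02] F [-1.16  0.75 -0.72] w 0.493
```

```bash
python3 -m creep '[{"linear":[0,-0.125,0.123],"twist":[-22,0.1,0],"fingers":0},{"linear":[0,-0.125,0.123],"twist":[-22,0.1,0],"fingers":0},{"linear":[0,-0.125,0.123],"twist":[-22,0.1,0],"fingers":0},{"linear":[0,-0.125,0.123],"twist":[-22,0.1,0],"fingers":0},{"linear":[0,-0.125,0.123],"twist":[-22,0.1,0],"fingers":0},{"linear":[0,-0.125,0.123],"twist":[-22,0.1,0],"fingers":0},{"linear":[0,-0.125,0.123],"twist":[-22,0.1,0],"fingers":0},{"linear":[0,-0.125,0.123],"twist":[-22,0.1,0],"fingers":0}]' 40; python3 -c "
from h import *
from bench import viewer,nets,readout
import cv2
im,d=viewer.get_image('wrist'); cv2.imwrite('pics/w7.png',im[:,:,::-1])
print([(round(r['conf'],2),[round(float(v),4) for v in r['centre']]) for r in nets.place_of('wrist','pin_a')])
go2(2,.763,.14,.0605)"
```

```text
time: 31.2
position: [0.6111, -0.048, 0.1993]
tool_rot: [-0.282, 1.558, 0.277]
ft_force: [-0.0, 1.0, -0.3]
grip_width: 0.498
[(0.97, [0.6142, -0.0438, 0.1377]), (0.95, [0.503, -0.0521, 0.1376]), (0.87, [0.494, 0.0845, 0.1362])]
t 31.3 linear [ 0.06   -0.0014  0.0018] twist [-0.16 -0.22  0.02] F [-0.5   0.49  0.27] w 0.501
```

View pics/w7.png

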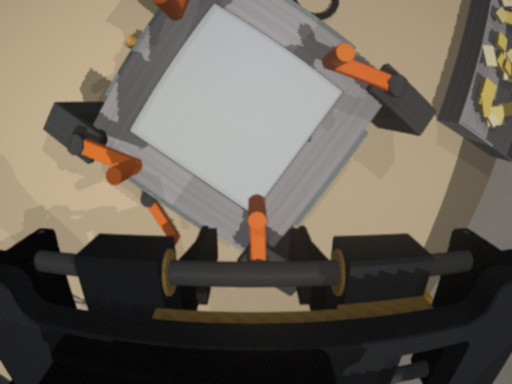

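Pin c is at (258,205), centred. d at lower left (122,168) and a at upper right (345,55) are well past the lid corners. Gripping c.

```bash
python3 -m creep '[{"linear":[0.03,-0.001,0.002],"twist":[0,0,0],"fingers":0.1},{"linear":[0.06,-0.001,0.002],"twist":[0,0,0],"fingers":0.4},{"linear":[0.06,-0.001,0.002],"twist":[0,0,0],"fingers":1},{"linear":[0.06,-0.001,0.002],"twist":[0,0,0],"fingers":1},{"linear":[0.06,-0.001,0.002],"twist":[0,0,0],"fingers":1},{"linear":[0.06,-0.001,0.002],"twist":[0,0,0],"fingers":1},{"linear":[0.06,-0.001,0.002],"twist":[0,0,0],"fingers":1},{"linear":[0.06,-0.001,0.002],"twist":[0,0,0],"fingers":1}]' 40; python3 -m creep '[{"linear":[0,0,0],"twist":[0,0,0],"fingers":1}]'; python3 -c "
from h import *
st(2)"; python3 -m creep '[{"linear":[0,0,0.003],"twist":[0,0,0],"fingers":1},{"linear":[0,-0.0002,0.006],"twist":[1.5,0,0],"fingers":1},{"linear":[0,-0.0005,0.009],"twist":[3,0,0],"fingers":1}]' 40; python3 -c "
from h import *
st(2)"
```

```text
time: 31.97
position: [0.6132, -0.0469, 0.1428]
tool_rot: [-0.282, 1.555, 0.281]
ft_force: [-4.3, 0.8, 3.0]
grip_width: 0.149
time: 32.05
position: [0.6132, -0.0469, 0.1429]
tool_rot: [-0.282, 1.555, 0.281]
ft_force: [-4.6, 0.3, 3.5]
grip_width: 0.151
t 32.05 rad 0.0598 turn 0.764 z 0.1429 Ftan(push) 4.21 Frad 1.9 Mcw 0.017 leverT 0.27 Fz 3.51 w 0.151 yawerr -0.002
time: 32.3
position: [0.6173, -0.0453, 0.1426]
tool_rot: [-0.237, 1.571, 0.24]
ft_force: [-19.9, -0.3, 12.7]
grip_width: 0.147
t 32.3 rad 0.0599 turn 0.837 z 0.1426 Ftan(push) 19.17 Frad 5.34 Mcw -0.107 leverT 1.044 Fz 12.68 w 0.147 yawerr 0.015
```

```bash
python3 -m creep '[{"linear":[0,0,0.0015],"twist":[2.2,0,0],"fingers":1},{"linear":[0,-0.0002,0.003],"twist":[4.4,0,0],"fingers":1}]' 40; python3 -c "
from h import *
st(2)"; python3 -m creep '[{"linear":[0,0,0.0015],"twist":[1.4,0,0],"fingers":1},{"linear":[0,-0.0002,0.003],"twist":[2.8,0,0],"fingers":1}]' 40; python3 -c "
from h import *
st(2)"
```

```text
time: 32.47
position: [0.6205, -0.0444, 0.1426]
tool_rot: [-0.177, 1.576, 0.179]
ft_force: [-16.9, 1.2, 11.3]
grip_width: 0.151
t 32.47 rad 0.06 turn 0.893 z 0.1426 Ftan(push) 16.13 Frad 5.04 Mcw 0.086 leverT 1.054 Fz 11.29 w 0.151 yawerr -0.006
time: 32.63
position: [0.6233, -0.0437, 0.1426]
tool_rot: [-0.139, 1.579, 0.141]
ft_force: [-18.3, 1.0, 11.5]
grip_width: 0.154
t 32.63 rad 0.0601 turn 0.94 z 0.1426 Ftan(push) 17.77 Frad 4.34 Mcw 0.043 leverT 1.11 Fz 11.48 w 0.154 yawerr -0.007
```

```bash
python3 -m creep '[{"linear":[0,0,0.002],"twist":[1.8,0,0],"fingers":1},{"linear":[0,-0.0002,0.004],"twist":[3.6,0,0],"fingers":1}]' 40; python3 -c "
from h import *
st(2)"; python3 -m creep '[{"linear":[0,0,0.0015],"twist":[1,0,0],"fingers":1},{"linear":[0,-0.0002,0.0025],"twist":[2,0,0],"fingers":1}]' 40; python3 -c "
from h import *
st(2)"
```

```text
time: 32.8
position: [0.627, -0.0431, 0.1426]
tool_rot: [-0.09, 1.582, 0.092]
ft_force: [-18.2, 1.0, 11.7]
grip_width: 0.145
t 32.8 rad 0.0602 turn 1.003 z 0.1426 Ftan(push) 17.91 Frad 3.2 Mcw 0.011 leverT 1.086 Fz 11.66 w 0.145 yawerr -0.007
time: 32.97
position: [0.6294, -0.0427, 0.1426]
tool_rot: [-0.063, 1.584, 0.065]
ft_force: [-18.5, 1.5, 12.4]
grip_width: 0.151
t 32.97 rad 0.0603 turn 1.042 z 0.1426 Ftan(push) 18.32 Frad 3.01 Mcw 0.104 leverT 1.203 Fz 12.4 w 0.151 yawerr -0.002
```

```bash
python3 -m creep '[{"linear":[0,0,-0.003],"twist":[0,0,0],"fingers":1},{"linear":[0,0,-0.006],"twist":[-0.5,0,0],"fingers":1},{"linear":[0,0,-0.006],"twist":[-0.5,0,0],"fingers":1}]' 40; python3 -c "
from h import *
st(2)"; python3 -m creep '[{"linear":[0,0,0],"twist":[0,0,0],"fingers":0},{"linear":[0,0,0],"twist":[0,0,0],"fingers":-0.3},{"linear":[0,0,0],"twist":[0,0,0],"fingers":-0.3},{"linear":[0,0,0],"twist":[0,0,0],"fingers":-0.3},{"linear":[-0.03,0,0],"twist":[0,0,0],"fingers":0},{"linear":[-0.06,0,0],"twist":[0,0,0],"fingers":0},{"linear":[-0.06,0,0],"twist":[0,0,0],"fingers":0},{"linear":[-0.06,0,0],"twist":[0,0,0],"fingers":0}]' 40; python3 -c "
from h import *
go2(3,1.143,.2,.061)"
```

```text
time: 33.22
position: [0.6291, -0.0428, 0.1428]
tool_rot: [-0.074, 1.57, 0.071]
ft_force: [-3.2, 0.5, 3.1]
grip_width: 0.145
t 33.22 rad 0.0602 turn 1.038 z 0.1428 Ftan(push) 3.11 Frad 0.82 Mcw -0.105 leverT 0.081 Fz 3.08 w 0.145 yawerr 0.005
time: 33.88
position: [0.6306, -0.0432, 0.2029]
tool_rot: [-0.074, 1.567, 0.07]
ft_force: [0.0, 0.2, 0.1]
grip_width: 0.495
t 33.88 linear [ 0.0026  0.0024 -0.1283] twist [ 9.867e+01  2.500e-01 -1.000e-02] F [0.   0.17 0.09] w 0.495
```

```bash
python3 -m creep '[{"linear":[0,0.002,-0.128],"twist":[54,0,0],"fingers":0},{"linear":[0,0.002,-0.128],"twist":[54,0,0],"fingers":0},{"linear":[0,0.002,-0.128],"twist":[54,0,0],"fingers":0},{"linear":[0,0.002,-0.128],"twist":[54,0,0],"fingers":0},{"linear":[0,0.002,-0.128],"twist":[54,0,0],"fingers":0},{"linear":[0,0.002,-0.128],"twist":[54,0,0],"fingers":0},{"linear":[0,0.002,-0.128],"twist":[54,0,0],"fingers":0},{"linear":[0,0.002,-0.128],"twist":[54,0,0],"fingers":0}]' 40; python3 -c "
from h import *
go2(3,1.143,.2,.061)"
```

```text
time: 34.55
position: [0.501, -0.0519, 0.2005]
tool_rot: [0.667, 1.467, -0.67]
ft_force: [0.5, 0.8, 1.0]
grip_width: 0.503
t 34.55 linear [0.0005 0.0008 0.0016] twist [44.38  0.05  0.13] F [0.46 0.83 0.97] w 0.503
```

```bash
python3 -m creep '[{"linear":[0,0.001,0.001],"twist":[44.4,0,0],"fingers":0},{"linear":[0,0.001,0.001],"twist":[44.4,0,0],"fingers":0},{"linear":[0,0.001,0.001],"twist":[44.4,0,0],"fingers":0},{"linear":[0,0.001,0.001],"twist":[44.4,0,0],"fingers":0},{"linear":[0,0.001,0.001],"twist":[44.4,0,0],"fingers":0},{"linear":[0,0.001,0.001],"twist":[44.4,0,0],"fingers":0},{"linear":[0,0.001,0.001],"twist":[44.4,0,0],"fingers":0},{"linear":[0,0.001,0.001],"twist":[44.4,0,0],"fingers":0}]' 40; python3 -c "
from h import *
from bench import viewer,nets,readout
import cv2
im,d=viewer.get_image('wrist'); cv2.imwrite('pics/w8.png',im[:,:,::-1])
print([(round(r['conf'],2),[round(float(v),4) for v in r['centre']]) for r in nets.place_of('wrist','pin_a')])
go2(3,1.143,.14,.061)"
```

```text
time: 35.22
position: [0.5025, -0.0525, 0.2006]
tool_rot: [1.245, 1.183, -1.251]
ft_force: [0.1, 0.3, -0.1]
grip_width: 0.498
[(0.88, [0.63, 0.0805, 0.137]), (0.6, [0.4952, 0.0822, 0.1374]), (0.6, [0.501, -0.0527, 0.1387]), (0.59, [0.6253, -0.0416, 0.1366]), (0.37, [0.5633, 0.0206, 0.0587]), (0.29, [0.5195, -0.1407, 0.0002])]
t 35.32 linear [ 0.0609  0.     -0.0001] twist [0.46 0.16 0.09] F [ 0.37  0.44 -0.82] w 0.504
```

View pics/w8.png

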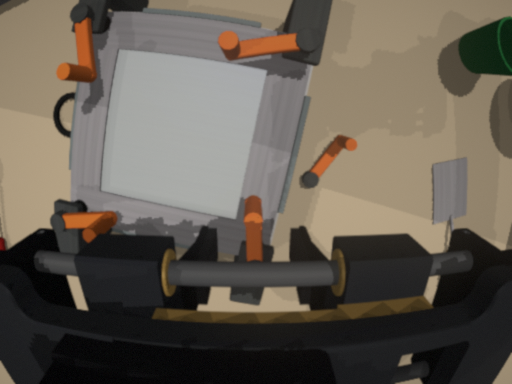

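Pin d is at (254,205) and all four levers look evenly swung. I'll check d's torque with a gentle push.

```bash
python3 -m creep '[{"linear":[0.03,0,0],"twist":[0,0,0],"fingers":0.1},{"linear":[0.06,0,0],"twist":[0,0,0],"fingers":0.4},{"linear":[0.06,0,0],"twist":[0,0,0],"fingers":1},{"linear":[0.06,0,0],"twist":[0,0,0],"fingers":1},{"linear":[0.06,0,0],"twist":[0,0,0],"fingers":1},{"linear":[0.06,0,0],"twist":[0,0,0],"fingers":1},{"linear":[0.06,0,0],"twist":[0,0,0],"fingers":1},{"linear":[0.06,0,0],"twist":[0,0,0],"fingers":1}]' 40; python3 -m creep '[{"linear":[0,0,0],"twist":[0,0,0],"fingers":1}]'; python3 -c "
from h import *
st(3)"; python3 -m creep '[{"linear":[0,0,0.003],"twist":[0,0,0],"fingers":1},{"linear":[0,0,0.0055],"twist":[0.3,0,0],"fingers":1}]' 40; python3 -c "
from h import *
st(3)"; python3 -m creep '[{"linear":[0,0,0.001],"twist":[0.3,0,0],"fingers":1},{"linear":[0,0,0.001],"twist":[0.3,0,0],"fingers":1}]' 40; python3 -c "
from h import *
st(3)"
```

```text
time: 35.98
position: [0.5042, -0.0525, 0.1428]
tool_rot: [1.249, 1.181, -1.248]
ft_force: [-0.8, 0.9, 5.3]
grip_width: 0.149
time: 36.07
position: [0.5042, -0.0525, 0.1428]
tool_rot: [1.249, 1.181, -1.248]
ft_force: [-0.6, 0.4, 7.0]
grip_width: 0.148
t 36.07 rad 0.0626 turn 1.14 z 0.1428 Ftan(push) 0.35 Frad -0.63 Mcw 0.06 leverT 0.081 Fz 7.01 w 0.148 yawerr 0.003
time: 36.23
position: [0.5042, -0.0529, 0.1427]
tool_rot: [1.256, 1.186, -1.247]
ft_force: [-0.6, 15.8, 7.9]
grip_width: 0.149
t 36.23 rad 0.0626 turn 1.146 z 0.1427 Ftan(push) 15.72 Frad -1.56 Mcw -0.011 leverT 0.932 Fz 7.91 w 0.149 yawerr 0.006
time: 36.4
position: [0.5042, -0.0528, 0.1427]
tool_rot: [1.26, 1.184, -1.25]
ft_force: [-1.1, 13.7, 7.9]
grip_width: 0.146
t 36.4 rad 0.0626 turn 1.146 z 0.1427 Ftan(push) 13.56 Frad -1.99 Mcw 0.033 leverT 0.847 Fz 7.94 w 0.146 yawerr 0.001
```

```bash
python3 -m creep '[{"linear":[0,0,0.001],"twist":[0.3,0,0],"fingers":1},{"linear":[0,0,0.0015],"twist":[0.6,0,0],"fingers":1}]' 40; python3 -c "
from h import *
st(3)"; python3 -m creep '[{"linear":[0,0,0.001],"twist":[0.3,0,0],"fingers":1},{"linear":[0,0,0.0015],"twist":[0.6,0,0],"fingers":1}]' 40; python3 -c "
from h import *
st(3)"
```

```text
time: 36.57
position: [0.5042, -0.0529, 0.1427]
tool_rot: [1.268, 1.181, -1.256]
ft_force: [-1.0, 15.9, 8.7]
grip_width: 0.149
t 36.57 rad 0.0626 turn 1.147 z 0.1427 Ftan(push) 15.83 Frad -2.01 Mcw 0.178 leverT 1.128 Fz 8.69 w 0.149 yawerr -0.007
time: 36.73
position: [0.5042, -0.0534, 0.1427]
tool_rot: [1.276, 1.177, -1.263]
ft_force: [-0.3, 18.1, 8.1]
grip_width: 0.149
t 36.73 rad 0.0626 turn 1.155 z 0.1427 Ftan(push) 18.07 Frad -1.56 Mcw 0.071 leverT 1.155 Fz 8.11 w 0.149 yawerr -0.008
```

Lever d holds at 1.13 N m and only just begins to creep at about 1.15, so its load is intact. Releasing it and moving clear.

```bash
python3 -m creep '[{"linear":[0,0,-0.003],"twist":[-0.5,0,0],"fingers":1},{"linear":[0,0,-0.006],"twist":[-1,0,0],"fingers":1},{"linear":[0,0,-0.006],"twist":[-1,0,0],"fingers":1}]' 40; python3 -c "
from h import *
st(3)"; python3 -m creep '[{"linear":[0,0,0],"twist":[0,0,0],"fingers":0},{"linear":[0,0,0],"twist":[0,0,0],"fingers":-0.5},{"linear":[0,0,0],"twist":[0,0,0],"fingers":-0.5},{"linear":[0,0,0],"twist":[0,0,0],"fingers":-0.5},{"linear":[-0.03,0,0],"twist":[0,0,0],"fingers":-0.5},{"linear":[-0.06,0,0],"twist":[0,0,0],"fingers":-0.5},{"linear":[-0.1,0,0],"twist":[0,0,0],"fingers":-0.5},{"linear":[-0.14,0,0],"twist":[0,0,0],"fingers":-0.5}]' 40; python3 -m creep '[{"linear":[-0.03,0,0],"twist":[0,0,0],"fingers":-0.5},{"linear":[-0.06,0,0],"twist":[0,0,0],"fingers":-0.5},{"linear":[-0.06,0,0],"twist":[0,0,0],"fingers":-0.5}]';python3 -c "
from h import *
from bench import viewer,nets,readout
import cv2
for n in ('side','wrist'):
  im,d=viewer.get_image(n); cv2.imwrite(f'pics/end_{n}.png',im[:,:,::-1])
  for l in ('lid','pin_a','spare_lever'): print(n,l,[(round(r['conf'],2),[round(float(v),4) for v in r['centre']]) for r in nets.place_of(n,l)])
print(readout.get_state()['ft_force'])
# lid height from side depth
im,d=viewer.get_image('side'); P=viewer.camera_params('side'); K=P['K'];T=P['cam_to_world']
v,u=np.mgrid[:384,:512]; X=np.stack([(u-K[0,2])/K[0,0]*d,(v-K[1,2])/K[1,1]*d,d,np.ones_like(d)],-1)@T.T
c=np.load('fit.npy'); th=c[2]; dx=X[...,0]-c[0]; dy=X[...,1]-c[1]; a=np.cos(th)*dx+np.sin(th)*dy; b=-np.sin(th)*dx+np.cos(th)*dy
m=(abs(a)<.108)&(abs(b)<.108)&(abs(X[...,2]-.073)<.006)&(d>0)
A=np.c_[a[m],b[m],np.ones(m.sum())]; print(m.sum(), np.linalg.lstsq(A,X[...,2][m],rcond=None)[0])
"
```

```text
time: 36.98
position: [0.5042, -0.0531, 0.1427]
tool_rot: [1.259, 1.178, -1.256]
ft_force: [-0.7, 6.1, 7.9]
grip_width: 0.149
t 36.98 rad 0.0626 turn 1.151 z 0.1427 Ftan(push) 6.05 Frad -1.15 Mcw 0.03 leverT 0.393 Fz 7.89 w 0.149 yawerr 0.002
time: 37.65
position: [0.502, -0.0571, 0.2822]
tool_rot: [1.257, 1.175, -1.264]
ft_force: [1.8, 0.7, 0.6]
grip_width: 0.672
time: 37.9
position: [0.5056, -0.0565, 0.3465]
tool_rot: [1.263, 1.17, -1.255]
ft_force: [0.6, 0.3, -0.0]
grip_width: 0.745
side lid [(0.91, [0.5586, 0.0188, 0.0612]), (0.19, [0.422, 0.3869, -0.0009])]
side pin_a [(0.73, [0.6255, 0.0836, 0.1416]), (0.64, [0.5057, -0.0502, 0.1398]), (0.54, [0.6277, -0.0438, 0.1405]), (0.44, [0.4945, 0.0811, 0.1329])]
side spare_lever [(0.45, [0.52, -0.1431, -0.0021])]
wrist lid [(0.86, [0.563, 0.0239, 0.057])]
wrist pin_a [(0.93, [0.6274, 0.0814, 0.1382]), (0.82, [0.4942, 0.0833, 0.1368]), (0.67, [0.5002, -0.0558, 0.1389]), (0.58, [0.6254, -0.0398, 0.1373])]
wrist spare_lever []
[ 0.02236784 -0.36438914  0.1385485 ]
2931 [-0.00162107  0.00011619  0.07055653]
```

View pics/end_side.png

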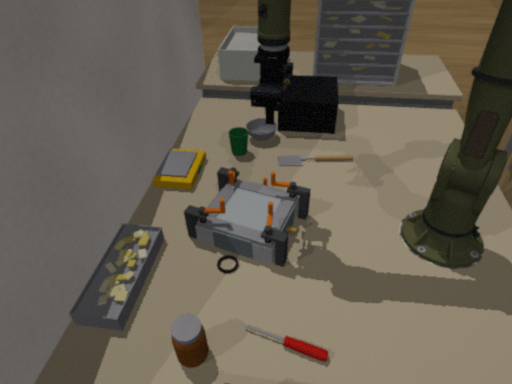

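The side view shows the gripper well clear at (272,90), all four levers swung over the lid around (248,205), and the bystanders where they were. The depth image gives a lid top of about 71 mm with 0.002 rad tilt, so it is flush. Handing in.

```bash
python3 -c "
from bench import job
print(job.close_job())"
```

```text
the job is handed in; nothing more can be done
None
```

I closed the chamber in star order and handed the job in at about 38 s of the 72 s allowed. No verdict came back. I gripped each crank pin and turned its lever clockwise.

- **First round (a, c, b, d):** I stopped each lever at about 0.87 to 0.93 N m while it was moving.
- **Second round (d, b, a, c):** I started at d because the gripper was already on it. The last readings while moving were d 1.23, b 1.28, a 1.28 and c 1.20 N m. Judged by the trend against lever angle, I put each at roughly 1.2. Single readings scatter by about 0.06, so the 1.28s are probably high, and none went above 1.35.

**Last checks:**
- A gentle second push on d, the first lever fully tightened, showed it holding at 1.13 N m and just starting to creep at 1.15. Its load had not dropped. I did not re-test a, b and c this way.
- The side camera's depth put the lid top at about 71 mm with about 0.002 rad of tilt, so it is flush on the rim within the camera's error of about 2 mm.
- The gripper was open and about 0.2 m above the levers, reading no force. The bystanders looked unmoved in the last picture.

**What disagreed:** lever d only began to load at about 0.75 rad of turn, later than the roughly 0.6 rad I expected from the given gap. It then tightened at the expected rate.

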